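Make up the embossing bed: blocks into carriers, carriers into the bed, clamp

TASK

Make up the embossing bed. First, on the bench, set every embossing block there is upright and fully home in the carrier whose pocket has its shape; when all are set, put each loaded carrier down flat in a bay of its own in the green bed, any bay; then push the spokes of the star wheel round clockwise until it stops, so that the jaw clamps the carriers. Do not start turning the wheel before all are in, and leave the other things on the bench where they are.

Things in the scene. Friction and masses are not known exactly. Their poses are not given: they have to be found in the camera images.
- round_block: round embossing block, a disc 44 mm in diameter, 44 mm high, wood with a brass relief face on top, 180 g; origin at the centre of its underside, z up. In some starts it is absent.
- square_block: square embossing block, 40 x 40 mm, 44 mm high, wood with a brass relief face on top, 180 g; origin at the centre of its underside, z up. In some starts it is absent.
- oblong_block: oblong embossing block, 30 mm (its x) x 58 mm (its y), 44 mm high, wood with a brass relief face on top, 180 g; origin at the centre of its underside, z up. In some starts it is absent.
- round_carrier: aluminium carrier for the round block: a block 60 mm (x) x 76 mm (y) x 34 mm high, 250 g, dark grip pads on its x faces; origin at the centre of its underside, z up. In its top is a pocket of that shape, 18 mm deep, centred, for a block 44 mm in diameter with 2 mm play on each side and a 2 mm chamfer; a seated block stands 26 mm above the carrier's top.
- round_seat (a point): centre of the floor of the pocket in the round carrier, 16 mm above the carrier's underside; the origin of the seated block comes here
- square_carrier: aluminium carrier for the square block: a block 60 mm (x) x 76 mm (y) x 34 mm high, 250 g, dark grip pads on its x faces; origin at the centre of its underside, z up. In its top is a pocket of that shape, 18 mm deep, centred, for a block 40 x 40 mm with 2 mm play on each side and a 2 mm chamfer; a seated block stands 26 mm above the carrier's top.
- square_seat (a point): centre of the floor of the pocket in the square carrier, 16 mm above the carrier's underside; the origin of the seated block comes here
- oblong_carrier: aluminium carrier for the oblong block: a block 60 mm (x) x 76 mm (y) x 34 mm high, 250 g, dark grip pads on its x faces; origin at the centre of its underside, z up. In its top is a pocket of that shape, 18 mm deep, centred, for a block 30 mm (carrier x) x 58 mm (carrier y) with 2 mm play on each side and a 2 mm chamfer; a seated block stands 26 mm above the carrier's top.
- oblong_seat (a point): centre of the floor of the pocket in the oblong carrier, 16 mm above the carrier's underside; the origin of the seated block comes here
- bed: green clamping bed, fixed. Origin at bench level under the middle bay, x to the rear fence, y along the bays to the star wheel. Floor 8 mm up; fence face at x = +31 mm, rails along x at y = -135, -45, 45, 135 mm (8 mm wide, round tops), low front jaw with its face at x = -55 mm + 5 mm per rad of star wheel; all end 18 mm above the bench. The closing jaw pushes the carriers to the fence
- bay0 (a point): floor of bay 0 where a clamped carrier's origin comes (x = 0, y = -90 mm in the bed, 8 mm up), axes as the bed's. The open bay has over 20 mm play in x and 3 mm each side in y for a carrier set with its x along the bed's x; best set down 10 mm in front (-x) of this point
- bay1 (a point): floor of bay 1 where a clamped carrier's origin comes (x = 0, y = 0 mm in the bed, 8 mm up), axes as the bed's. The open bay has over 20 mm play in x and 3 mm each side in y for a carrier set with its x along the bed's x; best set down 10 mm in front (-x) of this point
- bay2 (a point): floor of bay 2 where a clamped carrier's origin comes (x = 0, y = 90 mm in the bed, 8 mm up), axes as the bed's. The open bay has over 20 mm play in x and 3 mm each side in y for a carrier set with its x along the bed's x; best set down 10 mm in front (-x) of this point
- wheel_axis (a point): centre of the star wheel on its upright axis, 64 mm above the bench, at x = 20 mm, y = 235 mm in the bed, axes as the bed's. Five straight level spokes, 12 mm thick, 72 degrees apart, with 20 mm black balls centred 72 mm from the axis; free space beneath down to a foot plate 12 mm above the bench, outside a pedestal of 34 mm radius
- star_wheel (a joint): angle of the star wheel in rad: 0 open, grows clockwise seen from above, stop at 4.8 (clamped). At value q spoke k (0 to 4) points at 72 k degrees minus q from the bed's x axis, counted counter-clockwise. It stays where it is left; pushing a spoke takes about 2 N, a little more with carriers before the jaw
- masking_tape: a roll of masking tape, 100 mm across, lying flat; bystander; origin at the centre of its underside
- brass_weight: a turned brass weight, 59 mm across, 90 mm high, standing just behind the bed; bystander; origin at the centre of its underside
- sanding_block: a cork-coloured sanding block, 49 x 86 x 26 mm; bystander; origin at the centre of its underside
Mind the look-alikes: they are no part of the job. What is shaped like the square_carrier but turquoise is not meant.

How it is judged (in metres and radians):
On the way, in this order (a step that is already met when the one before it is completed fails the run):
1. every block is fully seated in its matching carrier, the carriers still standing on the bench (distance between round_block and round_seat below 0.006 m and angle between each of round_block, square_block, oblong_block's own z axis and vertical below 0.08 rad and distance between square_block and square_seat below 0.006 m and distance between oblong_block and oblong_seat below 0.006 m and (z of round_block in the frame of bed below 0.0205 m or x of round_block in the frame of bed below -0.1 m) and (z of square_block in the frame of bed below 0.0205 m or x of square_block in the frame of bed below -0.1 m) and (z of oblong_block in the frame of bed below 0.0205 m or x of oblong_block in the frame of bed below -0.1 m)), for 0.2 s.
2. every loaded carrier stands flat in a bay of its own, the star wheel still open (below 1 rad) (distance between round_block and round_seat below 0.006 m and angle between each of round_block, square_block, oblong_block's own z axis and vertical below 0.08 rad and x of round_block in the frame of bed between -0.034 and 0.008 m and z of round_block in the frame of bed between 0.019 and 0.029 m and (y of round_block in the frame of bay0 between -0.009 and 0.009 m or y of round_block in the frame of bay1 between -0.009 and 0.009 m or y of round_block in the frame of bay2 between -0.009 and 0.009 m) and distance between square_block and square_seat below 0.006 m and x of square_block in the frame of bed between -0.034 and 0.008 m and z of square_block in the frame of bed between 0.019 and 0.029 m and (y of square_block in the frame of bay0 between -0.009 and 0.009 m or y of square_block in the frame of bay1 between -0.009 and 0.009 m or y of square_block in the frame of bay2 between -0.009 and 0.009 m) and distance between oblong_block and oblong_seat below 0.006 m and x of oblong_block in the frame of bed between -0.034 and 0.008 m and z of oblong_block in the frame of bed between 0.019 and 0.029 m and (y of oblong_block in the frame of bay0 between -0.009 and 0.009 m or y of oblong_block in the frame of bay1 between -0.009 and 0.009 m or y of oblong_block in the frame of bay2 between -0.009 and 0.009 m) and value of joint star_wheel below 1 rad), for 0.2 s.
At the end, for the whole second after the job is handed in: every block present is seated in its own carrier (within 6 mm of the pocket floor's centre, within 0.08 rad of upright), its carrier stands flat in a bay (block within 9 mm of the bay's middle in y and 8 mm in x, at floor height within 5 mm), the star wheel is beyond 4.6 rad, all at rest (distance between round_block and round_seat below 0.006 m and angle between each of round_block, square_block, oblong_block's own z axis and vertical below 0.08 rad and x of round_block in the frame of bed between -0.008 and 0.008 m and z of round_block in the frame of bed between 0.019 and 0.029 m and (y of round_block in the frame of bay0 between -0.009 and 0.009 m or y of round_block in the frame of bay1 between -0.009 and 0.009 m or y of round_block in the frame of bay2 between -0.009 and 0.009 m) and distance between square_block and square_seat below 0.006 m and x of square_block in the frame of bed between -0.008 and 0.008 m and z of square_block in the frame of bed between 0.019 and 0.029 m and (y of square_block in the frame of bay0 between -0.009 and 0.009 m or y of square_block in the frame of bay1 between -0.009 and 0.009 m or y of square_block in the frame of bay2 between -0.009 and 0.009 m) and distance between oblong_block and oblong_seat below 0.006 m and x of oblong_block in the frame of bed between -0.008 and 0.008 m and z of oblong_block in the frame of bed between 0.019 and 0.029 m and (y of oblong_block in the frame of bay0 between -0.009 and 0.009 m or y of oblong_block in the frame of bay1 between -0.009 and 0.009 m or y of oblong_block in the frame of bay2 between -0.009 and 0.009 m) and value of joint star_wheel above 4.6 rad and linear speed of each of round_block, square_block, oblong_block below 0.02 m/s); the robot touches nothing.
It fails at once if the masking tape is moved by more than 40 mm (distance of masking_tape from where it was at the start of the episode above 0.04 m).
It fails at once if the brass weight is moved by more than 40 mm (distance of brass_weight from where it was at the start of the episode above 0.04 m).
It fails at once if the sanding block is moved by more than 40 mm (distance of sanding_block from where it was at the start of the episode above 0.04 m).
Of round_block, square_block, oblong_block only 2 to 3 are there at a start; the rules pass over those that are not, and their reading is None.
At some moment in a run one of round_block, square_block, oblong_block, round_carrier, square_carrier, oblong_carrier may be knocked a few centimetres aside while the robot is not near it.
Once in a run the grip may slacken for a moment while it holds something.
It also fails if it takes over 210 s, if anything falls off the work surface, if the arm or the gripper's body presses on something with over 40 N, if the wrist force passes 120 N, or if a joint passes its speed limit or range.

ROBOT

A 6-joint arm with a two-finger parallel gripper is mounted at the origin on a cart in front of the work surface, level with it; the furniture and walls round the work are solid. World frame = base frame: x ahead of the robot, y to its left, z up, the work surface at z = 0. Lengths are in m, angles in degrees, forces in N, time in s.
With the tool pointing down it reaches from about 0.3 to 0.75 m from the base axis. Payload 8.5 kg.
Tool frame: the origin (TCP) lies between the finger pads; the fingertips stand env.finger_overhang ahead of it and the grasp point (between the pads) lies 2 mm behind it (env.finger_overhang is the distance from the TCP to the fingertips, in m); z points along the fingers, y is the line along which they close (so a half turn about z gives the same grasp; the last joint's range is limited). The gripper opens to 85 mm and grips with 20 to 120 N. Pads are 22 mm wide; open, the fingers measure 114 mm over their backs; the gripper's body (76 mm by 85 mm) begins 54 mm behind the grasp point. The pads swing forward as they close: fully open they stand 13 mm farther back than shut.
Start: joints at [-82.466, 21.807, 74.336, -0, 83.858, -12.336], TCP at [0.187, -0.517, 0.212] pointing down, gripper open.
Joint ranges: [-178.18, 178.18], [-50.72, 133.34], [12.68, 142.11], [-81.47, 261.47], [9.98, 163.14], [-165.26, 165.26]. Speed limits (degrees/s): [136.94, 136.94, 180, 180, 180, 180].

INTERFACE

Orientations are given as a 3x3 rotation matrix whose columns are the frame's x, y, z axes.
In Python, from rig import env gives the robot as it stands. The module is installed in compiled form; this text tells all that it offers.
- The arm moves only by the tool jog_arm, never from a script. Its arguments are lists of equal length, an entry for each row: "hand": the finger opening in m, from 0 to 0.0854; "travel": the shift along the world's x, y, z in m, a list of three; "yaw": the turn about the world's z in rad. A call has exactly 5 rows; each row shifts and turns the commanded pose from where the row before left it; what a row does not reach is not made up. A row lasts 1/8 s, in which the tool goes at most 62.5 mm and 10.7 degrees, less where a joint would pass 70% of its speed; a pose out of reach is approached as far as the arm can. A call is refused whole if a number of a shift passes 0.0625 or a number of a turn 0.188, either way. A call with a gripper value outside its range is refused whole. The fingers move at their own pace and stop on an object; "grip_force" is the grip in N (left out, the last holds). Time passes only in rows, so rows that do not move let the fingers close, or fill a call up. It gives the time, the measured TCP pose, the force, the opening and the grip force at its end, in the units of the state.
- env.observe(): the state, without advancing time (a new reading comes with each control period).
- env.get_image(name): name is "scene" or "top" or "wrist"; returns the picture (480x640x3 uint8, red, green, blue); there is no depth.
- env.calibration(name): a dict with "fx", "fy", "cx", "cy" (pixels), "position" and "rotation" of the camera in the world; the wrist camera has in their place "hand_eye" (4x4, takes a point from camera to tool coordinates, whose origin is the TCP and whose axes are the flange's). Camera axes: x right, y down, z forward; pixel columns grow to the right and rows downward; lengths in m; the calibration is good to about 2 mm. A picture is of the moment at which its call begins: read the wrist's pose just before it. calibration takes no time and is no camera call.
- env.close_job(): hands the job in; it is judged then, once.
The state is a dict: "time_s": time; "q": joint angles; "qvel": joint speeds; "joint_efforts": joint torques, N m; "position": TCP position; "tool_rot": TCP orientation; "ft_force": force on the tool from outside, world axes, zero at the start; "wrist_torque": the same for the moment, N m; "grip_width": finger opening in m; "gripper_force": force on a finger pad.
Only numpy, scipy, OpenCV 4.12 (cv2) and the standard library are available. Lean on these libraries where they do the work, as an engineer would, in place of code of your own. Each camera call takes 0.05 s, during which the arm holds its last target. There are 200 camera calls.

## Working session

There is one attempt and no reset: what is moved stays moved. The work goes in short steps, Python scripts to look and compute and a tool call to move; the robot and the scene stay as the last step left them, time stands still between calls to the robot, and variables do not carry over. Pictures are saved under pics/ and viewed, at most 14 in all, crops included, and the job is handed in when it is done.

Besides the shell and the picture viewer there is one more tool, called after ">>>" as name([rows], argument=value, ...), one row to a line, values as JSON. jog_arm: Moves the arm, as the interface text tells. Its arguments: {"type":"object","properties":{"hand":{"type":"array"},"travel":{"type":"array"},"yaw":{"type":"array"},"grip_force":{"type":"number"}},"required":["hand","travel","yaw"]}

```bash
mkdir -p pics
python3 - <<'E'
from rig import env
import cv2
print(env.observe()); print(env.finger_overhang)
for n in("top","scene"):
    print(n,env.calibration(n)); cv2.imwrite(f"pics/{n}0.png",env.get_image(n)[:,:,::-1])
print(env.calibration("wrist"))
E
```

```text
{'time_s': 0.0, 'q': array([-8.24646311e+01,  2.18415025e+01,  7.43850576e+01,  1.54605492e-03,
        8.38570493e+01, -1.23356581e+01]), 'qvel': array([-0.07356481,  0.01778926,  0.01488236, -0.10215748,  0.0284652 ,
        0.05098974]), 'joint_efforts': array([ 5.40308338e-04, -4.48462737e+01, -2.31281233e+01, -1.20295699e-04,
        4.76595364e-03,  2.52941412e-06]), 'position': array([ 0.18691099, -0.51693122,  0.2115052 ]), 'tool_rot': array([[ 9.40461144e-01,  3.39901175e-01, -1.64767304e-04],
       [ 3.39901047e-01, -9.40460087e-01,  1.45017404e-03],
       [ 3.37958788e-04, -1.41983692e-03, -9.99998935e-01]]), 'ft_force': array([-0.36848279, -0.57544489, -0.39676788]), 'wrist_torque': array([ 0.00794926, -0.00059161,  0.03829952]), 'gripper_force': 0.0, 'grip_width': 0.08521135526589024}
0.017
top {'fx': 455.6351615868237, 'fy': 455.6351615868237, 'cx': 310.9612072536261, 'cy': 234.7473305224636, 'position': array([ 0.49752879, -0.01735485,  1.31794849]), 'rotation': array([[-0.01596711, -0.99702075,  0.0754631 ],
       [-0.9997972 ,  0.01499401, -0.01344402],
       [ 0.01227247, -0.07566246, -0.99705796]])}
scene {'fx': 443.93380780823117, 'fy': 443.93380780823117, 'cx': 319.89781402373114, 'cy': 242.34913654773746, 'position': array([0.02230934, 0.55443978, 0.86015725]), 'rotation': array([[-0.71638807, -0.48658839,  0.50001987],
       [-0.69757273,  0.5133245 , -0.49989023],
       [-0.01343167, -0.70691563, -0.70717034]])}
{'fx': 401.1994635770697, 'fy': 401.1994635770697, 'cx': 320.3338801905117, 'cy': 237.60695429136103, 'hand_eye': array([[-3.11029719e-04, -9.63247898e-01, -2.68613831e-01,
         6.68734414e-02],
       [ 9.99999951e-01, -3.10153834e-04, -4.56963649e-05,
         1.80893261e-04],
       [-3.92946822e-05, -2.68613832e-01,  9.63247947e-01,
        -1.62259392e-01],
       [ 0.00000000e+00,  0.00000000e+00,  0.00000000e+00,
         1.00000000e+00]])}
```

View pics/top0.png

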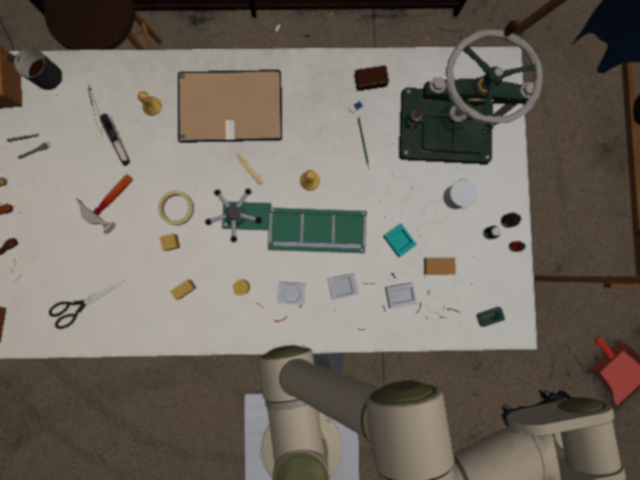

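View pics/scene0.png

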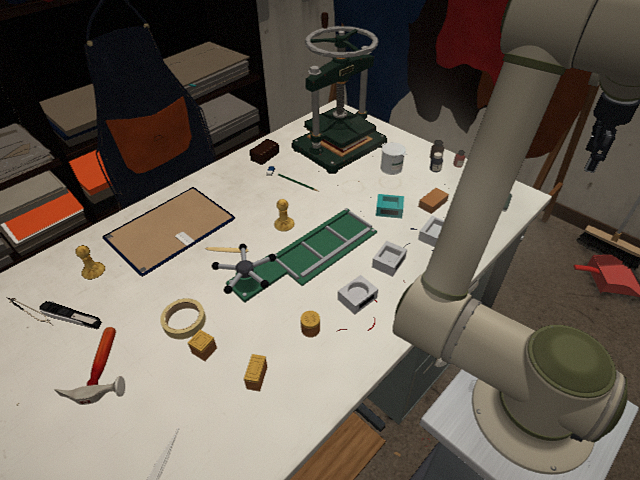

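```bash
cat > h.py <<'E'
from rig import env
import numpy as np, cv2
def cam(name, st=None):
    c=env.calibration(name)
    if name=="wrist":
        T=np.eye(4);T[:3,:3]=st["tool_rot"];T[:3,3]=st["position"];T=T@c["hand_eye"]
        return c,T[:3,3],T[:3,:3]
    return c,c["position"],c["rotation"]
def ray(px,z,cm):
    c,p,R=cm; px=np.atleast_2d(px).astype(float)
    d=np.c_[(px[:,0]-c["cx"])/c["fx"],(px[:,1]-c["cy"])/c["fy"],np.ones(len(px))]@R.T
    return p+d*((z-p[2])/d[:,2])[:,None]
def proj(P,cm):
    c,p,R=cm; q=(np.atleast_2d(P)-p)@R
    return np.c_[q[:,0]/q[:,2]*c["fx"]+c["cx"],q[:,1]/q[:,2]*c["fy"]+c["cy"]]
def rect(cnt,z,cm):
    P=ray(cnt.reshape(-1,2),z,cm)[:,:2]*1000
    (c,(w,h),a)=cv2.minAreaRect(P.astype(np.float32))
    if w>h: w,h,a=h,w,a+90   # a: direction of short side
    return np.r_[c,w,h,(a+90)%180-90].round(1)
E
python3 - <<'E'
from h import *
im=cv2.imread("pics/top0.png"); cm=cam("top")
hsv=cv2.cvtColor(im,cv2.COLOR_BGR2HSV)
print("white",hsv[320,200],"car",hsv[283,280],hsv[293,304],hsv[286,342],hsv[295,401], "bed",hsv[230,317],"turq",hsv[240,400],"blk",hsv[242,169],hsv[287,241])
def blobs(m,z,lo,nm):
    cs,_=cv2.findContours(m.astype(np.uint8),cv2.RETR_EXTERNAL,cv2.CHAIN_APPROX_NONE)
    for c in cs:
        if cv2.contourArea(c)>lo:
            x,y,w,h=cv2.boundingRect(c); print(nm,(x+w//2,y+h//2),cv2.contourArea(c),rect(c,z,cm))
H,S,V=[hsv[...,i].astype(int) for i in range(3)]
roi=np.zeros(H.shape,bool);roi[180:330,140:460]=1
blobs(roi&(H>12)&(H<30)&(S>110),.044,80,"brass")
blobs(roi&(H>40)&(H<80)&(S>90),.012,200,"green")
blobs(roi&(H>80)&(H<100)&(S>90),.034,100,"turq")
blobs(roi&(V<185)&(S<60),.034,100,"grey")
cv2.imwrite("pics/c0.png",cv2.resize(im[180:320,150:420],None,fx=2.9,fy=2.9,interpolation=cv2.INTER_CUBIC))
E
```

```text
white [ 17  21 173] car [120  10 148] [135   3 157] [116  12 146] [116  13 153] bed [ 77 114  85] turq [ 89 190 129] blk [ 21 156 147] [ 21 153 148]
brass (183, 290) 197.5 [447.7 323.   28.5  60.   33.1]
brass (241, 287) 149.0 [451.8 162.7  36.   40.7  25.7]
brass (439, 266) 384.0 [ 500.9 -391.6   39.1   79.4   -0.9]
brass (170, 242) 186.5 [580.5 361.1  38.2  43.8  13.3]
brass (310, 185) 122.0 [736.5 -32.7  25.7  48.1  -0.8]
green (317, 226) 2286.0 [622.  -53.2  90.  254.8  -2.7]
green (253, 216) 508.0 [653.1 131.   69.5  91.8  -0.9]
turq (400, 240) 507.5 [ 576.7 -285.4   60.    72.9  -55.3]
grey (300, 255) 47335.0 [ 5.411e+02 -3.600e+00  4.213e+02  9.094e+02 -8.000e-01]
```

View pics/c0.png

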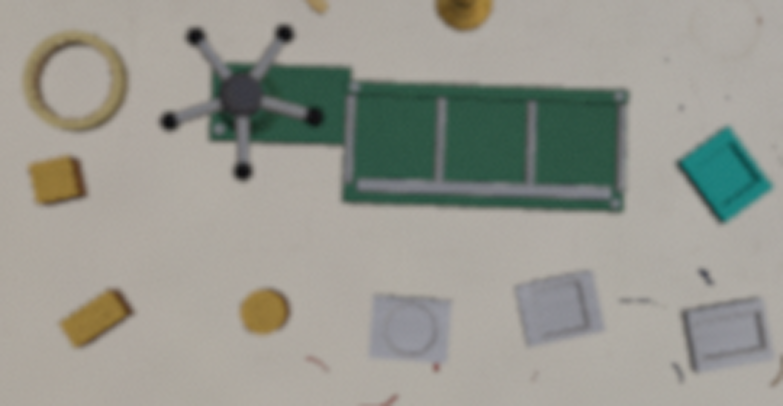

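Run:
```python
from h import *
cm=cam("top")
f=lambda a:np.array(a,float)/2.9+[150,180]
for n,c in dict(round=[(373,294),(450,298),(447,362),(369,358)],square=[(515,287),(592,270),(605,330),(527,346)],oblong=[(684,310),(763,299),(770,360),(695,369)]).items():
    print(n,rect(f(c),.034,cm))
r=ray(f([(350,142),(441,140),(531,144),(621,148)]),.018,cm)[:,:2]*1000; print("rails",r.round(1))
print("fence",(ray(f([(360,93),(612,102)]),.018,cm)[:,:2]*1000).round(1),"jawtop", (ray(f([(358,180),(610,188)]),.018,cm)[:,:2]*1000).round(1))
w=(ray(f([(241,95)]),.07,cm)*1000).round(1);print("wheel",w)
b=ray(f([(195,36),(285,33),(314,116),(243,171),(169,121)]),.064,cm)[:,:2]*1000-w[0,:2]
print(np.linalg.norm(b,axis=1),np.degrees(np.arctan2(b[:,1],b[:,0])))
```

```text
round [431.9  23.   61.4  75.2  -3.9]
square [ 448.4 -122.2   59.    77.    11. ]
oblong [ 420.2 -284.7   58.9   77.6    6.9]
rails [[ 614.2   80.1]
 [ 614.9   -9.7]
 [ 609.6  -98.6]
 [ 604.3 -187.5]]
fence [[ 662.8   69.7]
 [ 650.2 -179.7]] jawtop [[ 576.6   72.6]
 [ 564.9 -175.7]]
wheel [[655.9 179.1  70. ]]
[73.28548722 72.72437868 71.42768005 71.91771036 73.08692795] [  37.49517932  -34.61340233 -106.60851214 -179.38130144  108.49244349]
```

>>> jog_arm([
  [0.025,0.042,0.006],
  [0.025,0.042,0.006],
  [0.025,0.042,0.006],
  [0.025,0.042,0.006],
  [0.025,0.042,0.006],
], hand=[0.085,0.085,0.085,0.085,0.085], yaw=[0.122,0.122,0.122,0.122,0.122])

```text
time_s: 0.72
position: [0.3124, -0.3057, 0.2421]
tool_rot: [[0.573, 0.819, -0.0], [0.819, -0.573, 0.001], [0.0, -0.001, -1.0]]
ft_force: [1.0, -0.4, -0.0]
grip_width: 0.0852
gripper_force: 0.0
```

>>> jog_arm([
  [0.025,0.042,0.006],
  [0.025,0.042,0.006],
  [0.025,0.042,0.006],
  [0.025,0.042,0.006],
  [0.025,0.042,0.006],
], hand=[0.085,0.085,0.085,0.085,0.085], yaw=[0.122,0.122,0.122,0.122,0.122])

```text
time_s: 1.35
position: [0.4374, -0.0957, 0.2722]
tool_rot: [[-0.0, 1.0, -0.0], [1.0, 0.0, 0.0], [0.0, -0.0, -1.0]]
ft_force: [0.8, 0.4, 1.2]
grip_width: 0.0851
gripper_force: 0.0
```

Run:
```python
from h import *
s=env.observe(); im=env.get_image("wrist")[:,:,::-1].copy()
print(s["time_s"],s["position"],s["tool_rot"].round(3),s["q"].round(1)); cv2.imwrite("pics/w1.png",im)
np.savez("pics/w1.npz",position=s["position"],tool_rot=s["tool_rot"])
```

```text
1.35 [ 0.43741645 -0.09565001  0.27215398] [[-0.  1. -0.]
 [ 1.  0.  0.]
 [ 0. -0. -1.]] [-27.5   9.   82.4  -0.   88.6 -27.5]
```

View pics/w1.png

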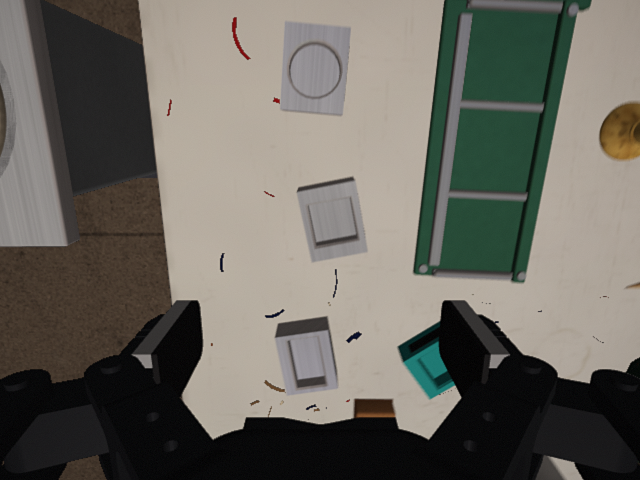

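Run:
```python
from h import *
cm=cam("wrist",np.load("pics/w1.npz"))
for n,c in dict(round=[(286,22),(350,28),(343,115),(281,108)],square=[(300,191),(355,182),(367,252),(312,262)],oblong=[(275,337),(330,331),(339,386),(287,394)]).items():
    print(n,rect(np.array(c),.034,cm))
r=ray([(515,6),(503,106),(490,196),(474,275)],.018,cm)[:,:2]*1000; print(r.round(1))
im=cv2.imread("pics/w1.png");hsv=cv2.cvtColor(im,cv2.COLOR_BGR2HSV)
m=((hsv[...,0]>60)&(hsv[...,0]<82)&(hsv[...,1]>90)).astype(np.uint8); m[:, :400]=0; m[290:]=0
# green/grey profile along rows crossing bays
for y in (60,150,235):
    e=np.flatnonzero(np.diff(m[y].astype(int))); print(y,e,(ray([(x+.5,y) for x in e],.018,cm)[:,:2]*1000).round(1).tolist())
```

```text
round [431.6  21.8  59.4  75.4  -4.9]
square [ 449.1 -123.6   58.7   76.1   10.8]
oblong [ 422.  -286.8   61.6   74.8    9. ]
[[ 617.    78.8]
 [ 616.6   -9.5]
 [ 613.9  -99.1]
 [ 606.2 -187.3]]
60 [437 452 466 566] [[548.7, 32.5], [563.1, 32.5], [576.5, 32.5], [672.4, 32.5]]
150 [427 440 454 548] [[545.1, -51.9], [558.3, -51.9], [572.6, -52.0], [668.0, -52.0]]
235 [417 430 443 532] [[540.8, -141.4], [554.8, -141.4], [568.7, -141.4], [664.4, -141.4]]
```

>>> jog_arm([
  [0.008,0.058,-0.004],
  [0.008,0.058,-0.004],
  [0.008,0.058,-0.004],
  [0.008,0.058,-0.004],
  [0.008,0.058,-0.004],
], hand=[0.085,0.085,0.085,0.085,0.085], yaw=[0,0,0,0,0])

```text
time_s: 2.02
position: [0.4768, 0.1947, 0.2518]
tool_rot: [[0.004, 1.0, -0.0], [1.0, -0.004, -0.0], [-0.0, -0.0, -1.0]]
ft_force: [0.6, -0.7, 0.4]
grip_width: 0.085
gripper_force: 0.0
```

```bash
cat >> h.py <<'E'
def look(tag,name="wrist"):
    s=env.observe(); im=env.get_image(name)[:,:,::-1].copy(); cv2.imwrite(f"pics/{tag}.png",im)
    np.savez(f"pics/{tag}.npz",position=s["position"],tool_rot=s["tool_rot"])
    return im,cam(name,s)
def brass(im,cm,z=.044,lo=300,show=True):
    hsv=cv2.cvtColor(im,cv2.COLOR_BGR2HSV);H,S,V=[hsv[...,i].astype(int) for i in range(3)]
    m=((H>12)&(H<32)&(S>90)&(V>90)).astype(np.uint8)
    m=cv2.morphologyEx(m,cv2.MORPH_CLOSE,np.ones((5,5),np.uint8))
    cs,_=cv2.findContours(m,cv2.RETR_EXTERNAL,cv2.CHAIN_APPROX_NONE)
    for c in cs:
        if cv2.contourArea(c)>lo: print("brass",cv2.boundingRect(c),cv2.contourArea(c),rect(c,z,cm))
E
python3 - <<'E'
from h import *
im,cm=look("w2"); print(cm[1]); brass(im,cm)
E
```

```text
[0.47612588 0.26215175 0.41406143]
brass (590, 221, 50, 45) 652.0 [759.7 152.2  13.9  54.7 -50.4]
brass (271, 211, 46, 44) 1508.5 [450.  163.7  42.5  43.   89.7]
brass (252, 6, 66, 83) 2529.5 [446.5 325.8  29.5  58.4  33.4]
brass (497, 0, 112, 81) 2277.5 [669.  330.   61.5  92.2  89.7]
brass (424, 0, 50, 28) 1028.0 [582.6 354.8  21.   39.4 -78.4]
```

View pics/w2.png

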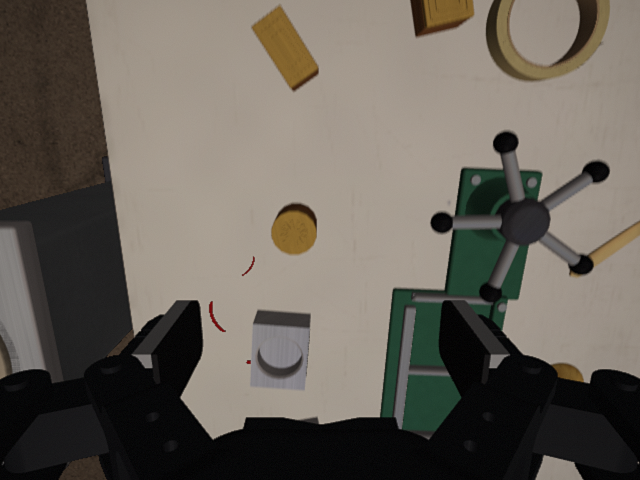

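>>> jog_arm([
  [-0.0135,-0.0155,-0.03],
  [-0.0135,-0.0155,-0.03],
  [0,0,-0.05],
  [0,0,-0.05],
  [0,0,-0.04],
], hand=[0.085,0.085,0.085,0.085,0.085], yaw=[0,0,0,0,0])

```text
time_s: 2.7
position: [0.4493, 0.1615, 0.0503]
tool_rot: [[0.004, 1.0, -0.001], [1.0, -0.004, -0.0], [-0.0, -0.001, -1.0]]
ft_force: [1.0, 0.3, -0.6]
grip_width: 0.0848
gripper_force: 0.0
```

>>> jog_arm([
  [0,0,-0.014],
  [0,0,0],
  [0,0,0],
  [0,0,0],
  [0,0,0],
], hand=[0.085,0.03,0.03,0.03,0.03], yaw=[0,0,0,0,0], grip_force=60)

```text
time_s: 3.32
position: [0.4502, 0.1618, 0.0387]
tool_rot: [[0.004, 1.0, 0.001], [1.0, -0.004, 0.0], [0.0, 0.001, -1.0]]
ft_force: [0.1, -0.1, 0.8]
grip_width: 0.0297
gripper_force: 0.0
```

>>> jog_arm([
  [0,0,0],
  [0,0,0.03],
  [0,0,0.03],
  [0,0,0],
  [0,0,0],
], hand=[0.03,0.03,0.03,0.03,0.03], yaw=[0,0,0,0,0])

```text
time_s: 3.95
position: [0.4496, 0.1617, 0.0977]
tool_rot: [[0.004, 1.0, -0.001], [1.0, -0.004, -0.0], [-0.0, -0.001, -1.0]]
ft_force: [-0.2, 0.3, -0.5]
grip_width: 0.03
gripper_force: 0.0
```

Run:
```python
from h import *
im,cm=look("w3"); print(cm[1]); brass(im,cm,.104)
```

```text
[0.44893868 0.22918219 0.25990536]
brass (285, 212, 76, 73) 4302.0 [449.5 180.9  30.6  30.7  89.8]
```

View pics/w3.png

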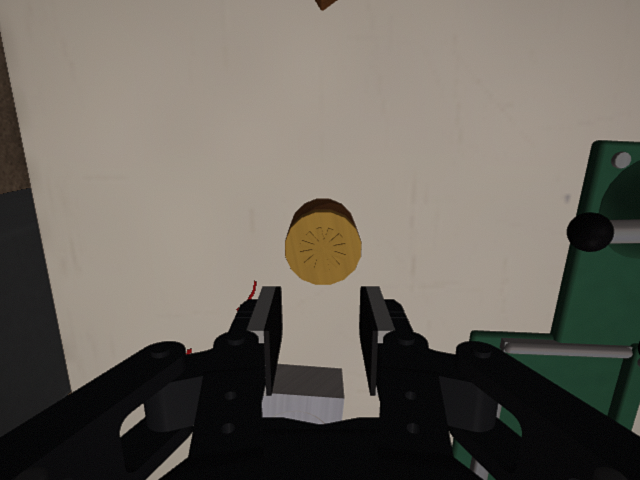

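Run:
```python
from h import *
d=np.load("pics/w3.npz");cm=cam("wrist",d); brass(cv2.imread("pics/w3.png"),cm,.044)
im,cm=look("t3","top"); im[:180]=0; brass(im,cm,.044,80)
```

```text
brass (285, 212, 76, 73) 4302.0 [449.7 162.3  42.4  42.5  89.8]
brass (171, 284, 12, 15) 96.5 [440.8 333.5  30.1  37.8  33.1]
brass (426, 258, 29, 16) 410.5 [ 502.2 -394.4   41.9   79.4   -0.9]
brass (160, 234, 19, 16) 204.5 [580.5 361.3  39.9  46.1  11.8]
brass (301, 180, 18, 10) 126.5 [736.5 -32.7  25.7  48.1  -0.8]
```

>>> jog_arm([
  [0,0,0],
  [0,0,0],
  [0,0,-0.03],
  [0,0,-0.03],
  [0,0,-0.016],
], hand=[0.07,0.07,0.07,0.07,0.07], yaw=[0,0,0,0,0])

```text
time_s: 4.68
position: [0.4493, 0.1617, 0.0207]
tool_rot: [[0.004, 1.0, -0.002], [1.0, -0.004, -0.0], [-0.0, -0.002, -1.0]]
ft_force: [-0.0, -0.3, 0.0]
grip_width: 0.0703
gripper_force: 0.0
```

Run:
```python
from h import *
im,cm=look("w4"); s=env.observe(); print(s["position"],s["ft_force"],s["grip_width"])
```

```text
[0.44867056 0.16155833 0.01946958] [-1.35315412 -0.35066935 -2.05789156] 0.0701708315986066
```

View pics/w4.png

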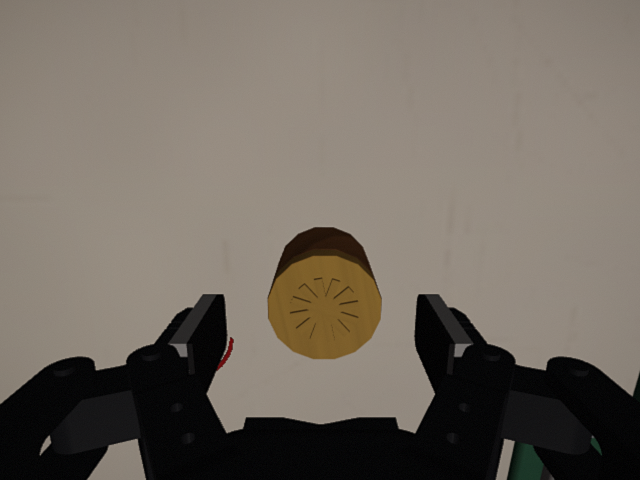

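>>> jog_arm([
  [0,0,-0.005],
  [0,0,-0.005],
  [0,0,0],
  [0,0,0],
  [0,0,0],
], hand=[0.07,0.07,0.04,0.04,0.04], yaw=[0,0,0,0,0])

```text
time_s: 5.35
position: [0.4502, 0.1618, 0.0129]
tool_rot: [[0.004, 1.0, 0.001], [1.0, -0.004, 0.0], [0.0, 0.001, -1.0]]
ft_force: [-1.2, -0.4, 6.0]
grip_width: 0.0416
gripper_force: 59.8
```

Run:
```python
from h import *
im,cm=look("w5"); s=env.observe(); print(s["position"],s["ft_force"],s["grip_width"],s["gripper_force"],s["q"])
```

```text
[0.45018063 0.16179716 0.01295129] [-1.2909046  -1.09066512  5.93495022] 0.041618005370797 59.83095735311508 [ 5.55158584e+00  2.96174226e+01  1.01235644e+02 -3.58495585e-03
  4.90813951e+01  5.77936613e+00]
```

View pics/w5.png

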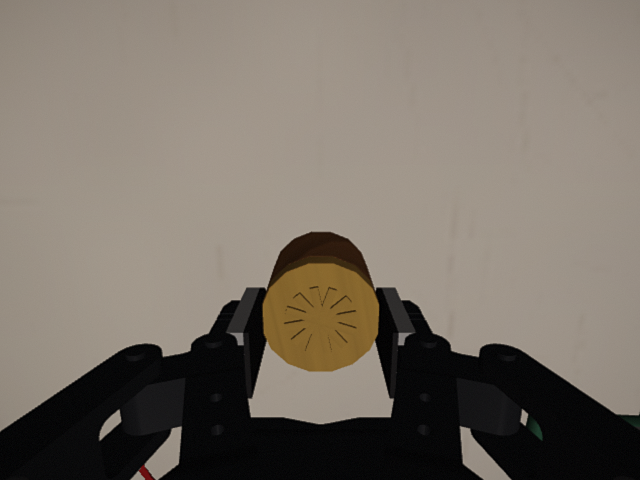

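>>> jog_arm([
  [0,0,0],
  [0,0,0],
  [0,0,-0.005],
  [0,0,-0.005],
  [0,0,0],
], hand=[0.07,0.07,0.07,0.07,0.07], yaw=[0,0,0,0,0])

```text
time_s: 6.02
position: [0.4496, 0.1617, 0.0016]
tool_rot: [[0.004, 1.0, -0.001], [1.0, -0.004, -0.0], [-0.0, -0.001, -1.0]]
ft_force: [0.5, -0.1, 0.2]
grip_width: 0.07
gripper_force: 0.0
```

>>> jog_arm([
  [0,0,0],
  [0,0,0],
  [0,0,0],
  [0,0,0],
  [0,0,0],
], hand=[0.04,0.04,0.04,0.04,0.04], yaw=[0,0,0,0,0])

```text
time_s: 6.65
position: [0.4501, 0.1618, 0.0026]
tool_rot: [[0.004, 1.0, 0.001], [1.0, -0.004, 0.0], [0.0, 0.001, -1.0]]
ft_force: [-0.9, 0.6, 5.0]
grip_width: 0.0423
gripper_force: 60.8
```

Run:
```python
from h import *
im,cm=look("w6"); s=env.observe(); print(s["position"],s["ft_force"],s["grip_width"],s["gripper_force"],s["q"])
```

```text
[0.45010191 0.16178114 0.00255342] [-1.60952699 -0.62436114  5.34788737] 0.04207549215787472 60.78210175037384 [ 5.54976398e+00  3.06842002e+01  1.01758958e+02 -1.87321599e-03
  4.75172314e+01  5.77774293e+00]
```

View pics/w6.png

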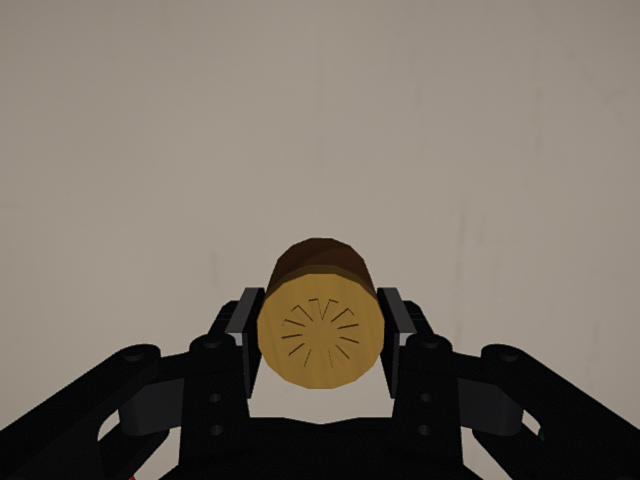

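>>> jog_arm([
  [0,0,0.03],
  [0,0,0.06],
  [-0.006,-0.05,0.06],
  [-0.006,-0.06,0],
  [-0.006,-0.06,0],
], hand=[0.04,0.04,0.04,0.04,0.04], yaw=[0,0,0,0,0])

```text
time_s: 7.32
position: [0.4328, 0.0005, 0.1404]
tool_rot: [[0.003, 1.0, 0.001], [1.0, -0.003, -0.0], [-0.0, 0.001, -1.0]]
ft_force: [1.7, -0.5, -1.8]
grip_width: 0.0427
gripper_force: 44.3
```

>>> jog_arm([
  [0,-0.032,0],
  [0,0,0],
  [0,0,0],
  [0,0,0],
  [0,0,0],
], hand=[0.04,0.04,0.04,0.04,0.04], yaw=[0,0,0,0,0])

```text
time_s: 7.95
position: [0.4331, -0.0294, 0.14]
tool_rot: [[0.003, 1.0, -0.0], [1.0, -0.003, 0.0], [0.0, -0.0, -1.0]]
ft_force: [-0.1, -0.5, -1.1]
grip_width: 0.042
gripper_force: 60.9
```

```bash
cat >> h.py <<'E'
def carriers(im,cm,lo=1500,z=.034):
    """top faces of grey carriers: bright low-saturation bluish-grey"""
    hsv=cv2.cvtColor(im,cv2.COLOR_BGR2HSV)
    b,g,r=[im[...,i].astype(int) for i in range(3)]
    m=((b>=r-1)&(r>110)&(hsv[...,1]<40)).astype(np.uint8)
    m=cv2.morphologyEx(m,cv2.MORPH_OPEN,np.ones((3,3),np.uint8)); m=cv2.morphologyEx(m,cv2.MORPH_CLOSE,np.ones((7,7),np.uint8))
    cs,_=cv2.findContours(m,cv2.RETR_EXTERNAL,cv2.CHAIN_APPROX_NONE)
    for c in cs:
        if cv2.contourArea(c)>lo: print("grey",cv2.boundingRect(c),cv2.contourArea(c),rect(c,z,cm))
E
python3 - <<'E'
from h import *
im,cm=look("w7"); s=env.observe(); print(s["position"],s["grip_width"],s["gripper_force"]); carriers(im,cm); brass(im,cm,s["position"][2]+.042)
E
```

```text
[ 0.43314339 -0.02952311  0.13998028] 0.042417620480039754 60.86242496967316
grey (480, 74, 151, 274) 3252.5 [598.2 -28.8  84.8 191.6  -2.8]
brass (257, 274, 128, 115) 11532.0 [ 4.321e+02 -2.870e+01  4.210e+01  4.220e+01 -2.000e-01]
```

View pics/w7.png

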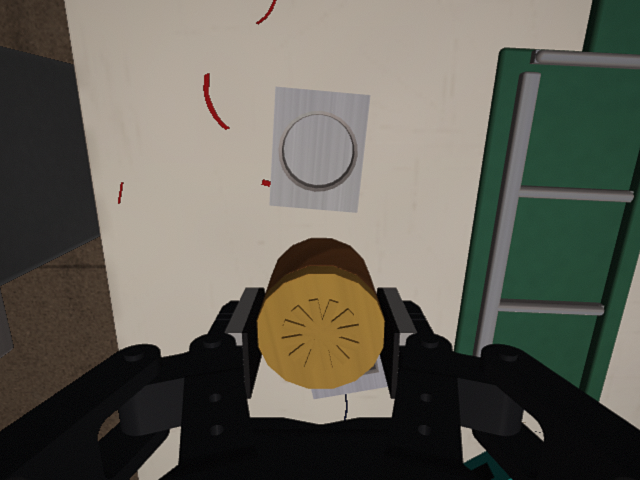

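Run:
```python
from h import *
cm=cam("wrist",np.load("pics/w7.npz"))
print(rect(np.array([(276,87),(369,95),(358,212),(271,206)]),.034,cm), ray([(318,152)],.034,cm)*1000)
im=cv2.imread("pics/w7.png"); print(im[100,320],im[150,320],im[110,230],im[200,330])
```

```text
[431.   21.4  59.3  76.2  -4.2] [[430.70350615  21.46379752  34.        ]]
[146 144 148] [142 140 143] [156 170 180] [153 153 157]
```

>>> jog_arm([
  [-0.001,0.025,0],
  [0,0.025,0],
  [0,0,-0.03],
  [0,0,-0.03],
  [0,0,-0.03],
], hand=[0.04,0.04,0.04,0.04,0.04], yaw=[0,0,0,0,0])

```text
time_s: 8.62
position: [0.4323, 0.0202, 0.0492]
tool_rot: [[0.003, 1.0, 0.001], [1.0, -0.003, -0.0], [-0.0, 0.001, -1.0]]
ft_force: [0.5, -0.6, -1.4]
grip_width: 0.0424
gripper_force: 61.2
```

>>> jog_arm([
  [0,0,0],
  [0,0,-0.008],
  [0,0,-0.008],
  [0,0,0],
  [0,0,0],
], hand=[0.04,0.04,0.04,0.04,0.04], yaw=[0,0,0,0,0])

```text
time_s: 9.25
position: [0.4323, 0.0198, 0.0343]
tool_rot: [[0.004, 1.0, 0.001], [1.0, -0.004, -0.0], [-0.0, 0.001, -1.0]]
ft_force: [-0.6, -0.1, -1.5]
grip_width: 0.0421
gripper_force: 61.4
```

>>> jog_arm([
  [0,0,-0.005],
  [0,0,-0.005],
  [0,0,-0.005],
  [0,0,0],
  [0,0,0],
], hand=[0.04,0.04,0.04,0.04,0.04], yaw=[0,0,0,0,0])

```text
time_s: 9.88
position: [0.4321, 0.0199, 0.0188]
tool_rot: [[0.004, 1.0, -0.0], [1.0, -0.004, 0.0], [0.0, -0.0, -1.0]]
ft_force: [0.0, -0.8, -1.0]
grip_width: 0.0423
gripper_force: 61.7
```

>>> jog_arm([
  [0,0,-0.001],
  [0,0,0],
  [0,0,0],
  [0,0,0],
  [0,0,0],
], hand=[0.04,0.04,0.06,0.06,0.06], yaw=[0,0,0,0,0])

```text
time_s: 10.5
position: [0.4322, 0.0199, 0.0179]
tool_rot: [[0.004, 1.0, -0.0], [1.0, -0.004, -0.0], [-0.0, -0.0, -1.0]]
ft_force: [-0.2, -0.3, -0.3]
grip_width: 0.0598
gripper_force: 0.0
```

>>> jog_arm([
  [0,0,0],
  [0,0,0.03],
  [0,0,0.05],
  [0,0,0.06],
  [0,0.03,0.05],
], hand=[0.07,0.07,0.085,0.085,0.085], yaw=[0,0,0,0,0])

```text
time_s: 11.12
position: [0.4323, 0.0493, 0.2103]
tool_rot: [[0.007, 1.0, 0.001], [1.0, -0.007, -0.0], [-0.0, 0.001, -1.0]]
ft_force: [0.3, 0.6, 0.6]
grip_width: 0.0851
gripper_force: 0.0
```

Run:
```python
from h import *
im,cm=look("w8"); s=env.observe(); print(s["position"],s["grip_width"],s["gripper_force"]); brass(im,cm,.060); brass(im,cm,.044)
im,cm=look("t8","top"); im[:180]=0; brass(im,cm,.044,80)
```

```text
[0.43404541 0.05223219 0.21599273] 0.0846419974436032 0.0
brass (621, 276, 19, 35) 461.5 [692.1 -22.1  14.8  32.5  11.7]
brass (294, 223, 53, 50) 2049.5 [431.   20.8  41.7  42.5  89.6]
brass (621, 276, 19, 35) 461.5 [705.4 -29.2  15.6  34.1  11.7]
brass (294, 223, 53, 50) 2049.5 [431.   15.9  43.9  44.7  89.6]
brass (171, 280, 24, 19) 215.5 [448.2 323.7  30.1  62.1  33. ]
brass (426, 258, 29, 16) 416.5 [ 502.2 -394.4   41.9   79.4   -0.9]
brass (160, 234, 19, 16) 202.5 [580.7 361.7  40.2  45.2  13.3]
brass (301, 180, 19, 10) 128.0 [736.5 -34.1  25.7  50.9  -0.8]
```

>>> jog_arm([
  [0.003,0.04,0],
  [0.003,0.05,0],
  [0.003,0.055,0],
  [0.003,0.055,0],
  [0,0.04,0],
], hand=[0.085,0.085,0.085,0.085,0.085], yaw=[0.117,0.117,0.117,0.117,0.117])

```text
time_s: 11.85
position: [0.4437, 0.2917, 0.2068]
tool_rot: [[-0.553, 0.833, -0.001], [0.833, 0.553, -0.001], [0.0, -0.002, -1.0]]
ft_force: [-0.4, -0.1, -0.3]
grip_width: 0.0848
gripper_force: 0.0
```

>>> jog_arm([
  [0,0.03,0],
  [0,0,0],
  [0,0,0],
  [0,0,0],
  [0,0,0],
], hand=[0.085,0.085,0.085,0.085,0.085], yaw=[0,0,0,0,0])

```text
time_s: 12.48
position: [0.4443, 0.3192, 0.2081]
tool_rot: [[-0.548, 0.837, 0.0], [0.837, 0.548, -0.0], [-0.0, 0.0, -1.0]]
ft_force: [0.6, -0.2, -0.4]
grip_width: 0.0849
gripper_force: 0.0
```

```bash
cat >> h.py <<'E'
def pose():
    s=env.observe(); R=s["tool_rot"]; print("t",round(s["time_s"],2),"pos",(s["position"]*1000).round(1),"ydir",np.degrees(np.arctan2(R[1,1],R[0,1])).round(1),"w",round(s["grip_width"],4),"gf",round(s["gripper_force"],1),"ft",s["ft_force"].round(1),"q",s["q"].round(0))
E
python3 - <<'E'
from h import *
pose(); im,cm=look("w9"); brass(im,cm,.044)
E
```

```text
t 12.47 pos [444.3 319.2 208.1] ydir 33.2 w 0.0849 gf 0.0 ft [ 0.6 -0.2 -0.4] q [ 23.  22.  75.  -0.  83. -10.]
brass (496, 265, 105, 94) 7267.0 [664.4 354.5  85.9  91.5  78.8]
brass (453, 226, 62, 56) 1935.5 [580.5 363.8  39.2  39.2  12.1]
brass (310, 172, 37, 68) 2346.5 [446.3 325.2  29.6  56.2  33.2]
```

>>> jog_arm([
  [0.002,0.006,-0.03],
  [0,0,-0.045],
  [0,0,-0.05],
  [0,0,-0.045],
  [0,0,-0.02],
], hand=[0.085,0.085,0.085,0.085,0.085], yaw=[0,0,0,0,0])

```text
time_s: 13.15
position: [0.4453, 0.3251, 0.0157]
tool_rot: [[-0.548, 0.836, -0.003], [0.836, 0.548, -0.001], [0.001, -0.003, -1.0]]
ft_force: [0.2, -0.1, 0.2]
grip_width: 0.0851
gripper_force: 0.0
```

>>> jog_arm([
  [0,0,-0.013],
  [0,0,0],
  [0,0,0],
  [0,0,0],
  [0,0,0],
], hand=[0.085,0.085,0.028,0.028,0.028], yaw=[0,0,0,0,0])

```text
time_s: 13.78
position: [0.4464, 0.326, 0.0055]
tool_rot: [[-0.549, 0.836, 0.001], [0.836, 0.549, 0.0], [-0.0, 0.001, -1.0]]
ft_force: [0.6, 0.5, -0.1]
grip_width: 0.0319
gripper_force: 0.0
```

>>> jog_arm([
  [0,0,0],
  [0,0,0],
  [0,0,0],
  [0,0,0],
  [0,0,0],
], hand=[0.028,0.028,0.028,0.028,0.028], yaw=[0,0,0,0,0])

```text
time_s: 14.4
position: [0.4463, 0.326, 0.0057]
tool_rot: [[-0.549, 0.836, 0.001], [0.836, 0.549, 0.0], [-0.0, 0.001, -1.0]]
ft_force: [-0.7, -0.6, 5.5]
grip_width: 0.0291
gripper_force: 48.1
```

>>> jog_arm([
  [0,0,0.03],
  [0,0,0.05],
  [0,0,0.05],
  [0,-0.03,0.02],
  [-0.002,-0.05,0],
], hand=[0.028,0.028,0.028,0.028,0.028], yaw=[0,0,0,0,0])

```text
time_s: 15.02
position: [0.4447, 0.2458, 0.1565]
tool_rot: [[-0.551, 0.835, 0.004], [0.835, 0.551, 0.001], [-0.001, 0.004, -1.0]]
ft_force: [-0.1, -1.2, -0.9]
grip_width: 0.0292
gripper_force: 47.8
```

>>> jog_arm([
  [-0.002,-0.055,0],
  [-0.002,-0.055,0],
  [-0.002,-0.055,0],
  [-0.002,-0.055,0],
  [-0.002,-0.055,0],
], hand=[0.028,0.028,0.028,0.028,0.028], yaw=[-0.044,-0.044,-0.044,-0.044,-0.044])

```text
time_s: 15.65
position: [0.4337, -0.0308, 0.1551]
tool_rot: [[-0.352, 0.936, 0.0], [0.936, 0.352, -0.0], [-0.0, 0.0, -1.0]]
ft_force: [0.8, 0.1, -0.4]
grip_width: 0.029
gripper_force: 47.8
```

>>> jog_arm([
  [-0.002,-0.055,0],
  [-0.002,-0.055,0],
  [-0.002,-0.055,0],
  [-0.002,-0.055,0],
  [-0.002,-0.055,0],
], hand=[0.028,0.028,0.028,0.028,0.028], yaw=[-0.044,-0.044,-0.044,-0.044,-0.044])

```text
time_s: 16.27
position: [0.4237, -0.3059, 0.1549]
tool_rot: [[-0.139, 0.99, -0.0], [0.99, 0.139, 0.0], [0.0, -0.0, -1.0]]
ft_force: [0.5, 1.3, -1.4]
grip_width: 0.0287
gripper_force: 47.8
```

>>> jog_arm([
  [-0.001,-0.03,0],
  [-0.001,-0.02,0],
  [0,0,0],
  [0,0,0],
  [0,0,0],
], hand=[0.028,0.028,0.028,0.028,0.028], yaw=[0,0,0,0,0])

```text
time_s: 16.9
position: [0.4224, -0.3531, 0.1552]
tool_rot: [[-0.142, 0.99, 0.0], [0.99, 0.142, 0.0], [0.0, 0.0, -1.0]]
ft_force: [-0.2, 1.1, -1.3]
grip_width: 0.0289
gripper_force: 47.8
```

Run:
```python
from h import *
pose(); im,cm=look("w10"); z=env.observe()["position"][2]; brass(im,cm,z-.0055+.044)
```

```text
t 16.9 pos [ 422.4 -353.1  155.2] ydir 8.2 w 0.0289 gf 47.8 ft [-0.2  1.1 -1.3] q [-52.  25.  80.   0.  76. -60.]
brass (275, 254, 92, 151) 12719.0 [ 421.4 -354.1   29.7   57.     8.1]
brass (382, 243, 70, 103) 4130.0 [ 449.6 -335.9   19.7   34.7   -1.1]
```

View pics/w10.png

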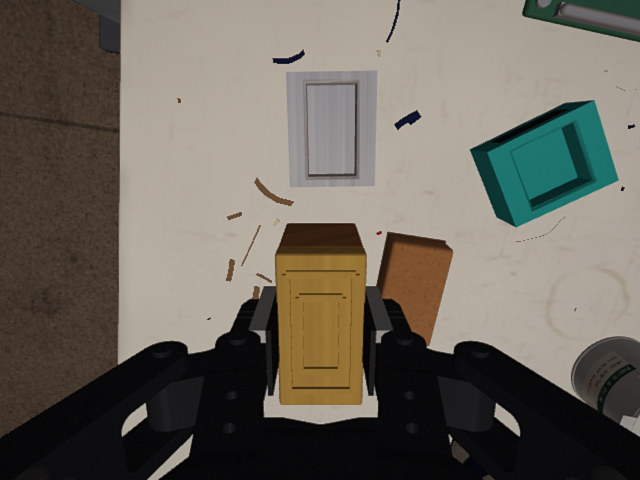

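Run:
```python
from h import *
cm=cam("wrist",np.load("pics/w10.npz"))
print(rect(np.array([(287,72),(377,70),(375,186),(290,187)]),.034,cm), rect(np.array([(305,80),(357,80),(358,179),(307,179)]),.034,cm))
```

```text
[ 420.  -288.6   60.2   76.4    9.2] [ 420.4 -288.6   35.9   65.7    8.8]
```

>>> jog_arm([
  [-0.001,0.025,0],
  [0,0.025,0],
  [0,0.0155,-0.02],
  [0,0,-0.035],
  [0,0,-0.03],
], hand=[0.028,0.028,0.028,0.028,0.028], yaw=[0.015,0,0,0,0])

```text
time_s: 17.58
position: [0.4213, -0.2879, 0.0693]
tool_rot: [[-0.156, 0.988, 0.0], [0.988, 0.156, -0.0], [-0.0, 0.0, -1.0]]
ft_force: [0.3, 0.2, -1.3]
grip_width: 0.0289
gripper_force: 47.8
```

>>> jog_arm([
  [0,0,-0.015],
  [0,0,0],
  [0,0,0],
  [0,0,-0.006],
  [0,0,-0.006],
], hand=[0.028,0.028,0.028,0.028,0.028], yaw=[0,0,0,0,0])

```text
time_s: 18.2
position: [0.4212, -0.2887, 0.043]
tool_rot: [[-0.155, 0.988, 0.0], [0.988, 0.155, -0.001], [-0.001, 0.0, -1.0]]
ft_force: [-0.6, -0.1, -1.8]
grip_width: 0.029
gripper_force: 47.7
```

>>> jog_arm([
  [0,0,-0.006],
  [0,0,-0.006],
  [0,0,-0.006],
  [0,0,-0.002],
  [0,0,0],
], hand=[0.028,0.028,0.028,0.028,0.028], yaw=[0,0,0,0,0])

```text
time_s: 18.82
position: [0.4211, -0.2886, 0.0229]
tool_rot: [[-0.155, 0.988, -0.0], [0.988, 0.155, 0.0], [0.0, -0.0, -1.0]]
ft_force: [0.2, 1.1, -1.2]
grip_width: 0.0293
gripper_force: 47.7
```

>>> jog_arm([
  [0,0,-0.001],
  [0,0,0],
  [0,0,0],
  [0,0,0],
  [0,0,0],
], hand=[0.028,0.028,0.06,0.06,0.06], yaw=[0,0,0,0,0])

```text
time_s: 19.45
position: [0.4212, -0.2887, 0.0221]
tool_rot: [[-0.155, 0.988, 0.0], [0.988, 0.155, -0.0], [-0.0, 0.0, -1.0]]
ft_force: [-0.8, 0.3, 0.4]
grip_width: 0.06
gripper_force: 0.0
```

>>> jog_arm([
  [0,0,0.02],
  [0,0,0.04],
  [0,0,0.05],
  [0,0.03,0.06],
  [0,0.03,0.03],
], hand=[0.07,0.07,0.085,0.085,0.085], yaw=[0,0,0,0,0])

```text
time_s: 20.08
position: [0.4214, -0.2305, 0.2206]
tool_rot: [[-0.155, 0.988, 0.003], [0.988, 0.155, -0.003], [-0.003, 0.002, -1.0]]
ft_force: [-0.6, -0.1, -0.8]
grip_width: 0.0847
gripper_force: 0.0
```

Run:
```python
from h import *
pose(); im,cm=look("w11"); brass(im,cm,.060); 
im,cm=look("t11","top"); im[:180]=0; brass(im,cm,.044,80)
```

```text
t 20.07 pos [ 421.4 -230.5  220.6] ydir 8.9 w 0.0847 gf 0.0 ft [-0.6 -0.1 -0.8] q [-43.  14.  84.   0.  81. -52.]
brass (343, 341, 60, 75) 2988.0 [ 492.3 -380.5   41.9   74.7   -0.9]
brass (292, 245, 35, 63) 2068.0 [ 420.2 -289.2   29.    57.     9.1]
brass (284, 286, 15, 15) 161.5 [432.7  23.5  38.6  38.9  -0.9]
brass (426, 258, 29, 16) 410.5 [ 502.2 -394.4   41.9   79.4   -0.9]
brass (160, 234, 19, 16) 203.5 [580.5 361.2  39.9  46.1  11.8]
brass (301, 180, 19, 10) 128.0 [736.5 -34.1  25.7  51.   -0.8]
```

>>> jog_arm([
  [0.01,0.035,0],
  [0.013,0.045,0],
  [0.013,0.05,0],
  [0.013,0.05,0],
  [0.013,0.05,0],
], hand=[0.085,0.085,0.085,0.085,0.085], yaw=[-0.1,-0.12,-0.13,-0.13,-0.13])

```text
time_s: 20.8
position: [0.4834, 0.0004, 0.2168]
tool_rot: [[0.443, 0.897, -0.001], [0.897, -0.443, 0.0], [-0.0, -0.001, -1.0]]
ft_force: [0.7, 0.0, -0.9]
grip_width: 0.085
gripper_force: 0.0
```

>>> jog_arm([
  [0.013,0.05,0],
  [0.013,0.05,0],
  [0.013,0.05,0],
  [0.013,0.05,0],
  [0.013,0.05,0],
], hand=[0.085,0.085,0.085,0.085,0.085], yaw=[-0.13,-0.13,-0.13,-0.13,-0.13])

```text
time_s: 21.42
position: [0.5487, 0.2505, 0.2164]
tool_rot: [[0.895, 0.446, -0.002], [0.446, -0.895, -0.001], [-0.002, -0.0, -1.0]]
ft_force: [0.1, -0.4, 0.1]
grip_width: 0.0853
gripper_force: 0.0
```

>>> jog_arm([
  [0.013,0.05,0],
  [0,0.03,0],
  [0,0,0],
  [0,0,0],
  [0,0,0],
], hand=[0.085,0.085,0.085,0.085,0.085], yaw=[-0.13,-0.13,0,0,0])

```text
time_s: 22.05
position: [0.5615, 0.3281, 0.2178]
tool_rot: [[0.979, 0.205, -0.0], [0.205, -0.979, -0.0], [-0.0, 0.0, -1.0]]
ft_force: [-0.9, -1.3, -0.3]
grip_width: 0.085
gripper_force: 0.0
```

Run:
```python
from h import *
pose(); im,cm=look("w12"); brass(im,cm,.044); brass(im,cm,.025)
```

```text
t 22.05 pos [561.5 328.1 217.8] ydir -78.2 w 0.085 gf 0.0 ft [-0.9 -1.3 -0.3] q [20. 32. 56. -0. 92. 98.]
brass (258, 153, 50, 48) 2208.5 [580.3 363.8  39.1  40.3  11.8]
brass (601, 0, 27, 43) 668.0 [748.5 138.9  13.   35.3 -50.5]
brass (263, 0, 120, 121) 11599.5 [673.7 349.4  85.9  92.   11.8]
brass (258, 153, 50, 48) 2208.5 [577.7 365.   41.3  42.6  11.8]
brass (601, 0, 27, 43) 668.0 [755.4 127.5  13.7  37.3 -50.5]
brass (263, 0, 120, 121) 11599.5 [676.4 349.9  90.8  97.2  11.8]
```

>>> jog_arm([
  [0.01,0.018,-0.02],
  [0.009,0.0177,-0.04],
  [0,0,-0.05],
  [0,0,-0.05],
  [0,0,-0.035],
], hand=[0.085,0.085,0.085,0.085,0.085], yaw=[0,0,0,0,0])

```text
time_s: 22.72
position: [0.5797, 0.364, 0.0207]
tool_rot: [[0.979, 0.205, -0.002], [0.205, -0.979, -0.001], [-0.002, 0.0, -1.0]]
ft_force: [-0.9, 1.0, 0.3]
grip_width: 0.0848
gripper_force: 0.0
```

>>> jog_arm([
  [0,0,-0.018],
  [0,0,0],
  [0,0,0],
  [0,0,0],
  [0,0,0],
], hand=[0.085,0.085,0.036,0.036,0.036], yaw=[0,0,0,0,0])

```text
time_s: 23.35
position: [0.5807, 0.3653, 0.0064]
tool_rot: [[0.979, 0.205, 0.002], [0.205, -0.979, 0.001], [0.002, -0.001, -1.0]]
ft_force: [-0.4, 0.6, -1.3]
grip_width: 0.0385
gripper_force: 61.4
```

>>> jog_arm([
  [0,0,0],
  [0,0,0],
  [0,0,0],
  [0,0,0],
  [0,0,0],
], hand=[0.036,0.036,0.036,0.036,0.036], yaw=[0,0,0,0,0])

```text
time_s: 23.98
position: [0.5808, 0.3654, 0.0064]
tool_rot: [[0.979, 0.205, 0.002], [0.205, -0.979, 0.001], [0.002, -0.0, -1.0]]
ft_force: [0.0, -0.4, 5.6]
grip_width: 0.0386
gripper_force: 62.5
```

>>> jog_arm([
  [0,0,0.03],
  [0,0,0.05],
  [0,0,0.05],
  [-0.01,-0.03,0.02],
  [-0.019,-0.047,0],
], hand=[0.036,0.036,0.036,0.036,0.036], yaw=[0,0,0,0,0])

```text
time_s: 24.6
position: [0.5515, 0.288, 0.1564]
tool_rot: [[0.978, 0.207, 0.004], [0.207, -0.978, 0.001], [0.004, -0.0, -1.0]]
ft_force: [0.8, -1.5, -2.8]
grip_width: 0.0386
gripper_force: 61.6
```

>>> jog_arm([
  [-0.019,-0.047,0],
  [-0.019,-0.047,0],
  [-0.019,-0.047,0],
  [-0.019,-0.047,0],
  [-0.019,-0.047,0],
], hand=[0.036,0.036,0.036,0.036,0.036], yaw=[-0.016,0,0,0,0])

```text
time_s: 25.22
position: [0.4552, 0.0517, 0.155]
tool_rot: [[0.982, 0.19, 0.0], [0.19, -0.982, -0.0], [0.0, 0.0, -1.0]]
ft_force: [0.8, -0.8, -1.7]
grip_width: 0.0386
gripper_force: 61.6
```

>>> jog_arm([
  [-0.019,-0.047,0],
  [-0.019,-0.047,0],
  [-0.019,-0.047,0],
  [-0.017,-0.047,0],
  [0,0,0],
], hand=[0.036,0.036,0.036,0.036,0.036], yaw=[0,0,0,0,0])

```text
time_s: 25.85
position: [0.3813, -0.1374, 0.155]
tool_rot: [[0.983, 0.185, 0.0], [0.185, -0.983, -0.001], [0.0, 0.001, -1.0]]
ft_force: [1.0, 1.4, -2.8]
grip_width: 0.0386
gripper_force: 61.6
```

>>> jog_arm([
  [0,0,0],
  [0,0,0],
  [0,0,0],
  [0,0,0],
  [0,0,0],
], hand=[0.036,0.036,0.036,0.036,0.036], yaw=[0,0,0,0,0])

```text
time_s: 26.48
position: [0.3822, -0.1348, 0.1549]
tool_rot: [[0.982, 0.19, 0.0], [0.19, -0.982, 0.0], [0.0, -0.0, -1.0]]
ft_force: [-0.1, -0.6, -3.0]
grip_width: 0.0389
gripper_force: 61.6
```

Run:
```python
from h import *
pose(); im,cm=look("w13"); z=env.observe()["position"][2]; brass(im,cm,z-.0064+.044)
```

```text
t 26.48 pos [ 382.2 -134.8  154.9] ydir -79.0 w 0.0389 gf 61.6 ft [-0.1 -0.6 -3. ] q [-36.  11. 101.   0.  68.  43.]
brass (261, 270, 120, 110) 11627.5 [ 382.7 -135.1   40.    41.1  -78.5]
brass (516, 195, 96, 47) 3742.5 [ 434.7 -203.6   14.4   27.9    9. ]
brass (50, 70, 78, 75) 4322.0 [440.3 -53.7  20.9  22.3  39.8]
```

View pics/w13.png

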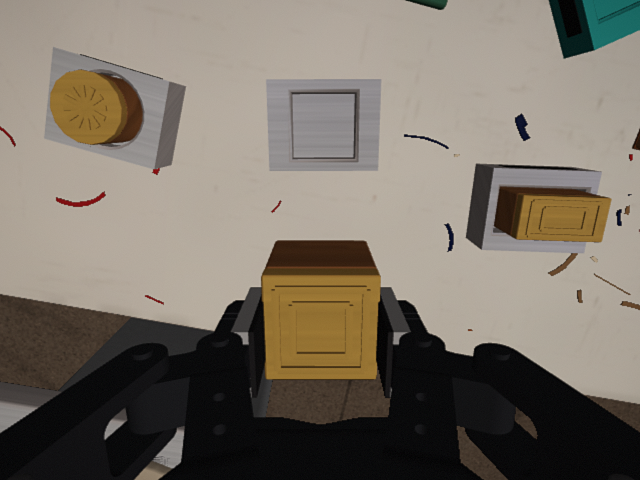

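Run:
```python
from h import *
cm=cam("wrist",np.load("pics/w13.npz"))
print(rect(np.array([(267,80),(381,80),(378,170),(269,170)]),.034,cm), rect(np.array([(290,90),(358,90),(358,161),(291,161)]),.034,cm))
```

```text
[ 448.1 -124.6   58.9   76.3   10.9] [ 448.2 -125.3   46.5   46.6   10.9]
```

>>> jog_arm([
  [0.025,0.005,0],
  [0.025,0.005,0],
  [0.0155,0,-0.02],
  [0,0,-0.035],
  [0,0,-0.03],
], hand=[0.036,0.036,0.036,0.036,0.036], yaw=[0,0,0,0,0])

```text
time_s: 27.15
position: [0.4477, -0.1248, 0.0688]
tool_rot: [[0.982, 0.19, -0.0], [0.19, -0.982, 0.0], [-0.0, -0.0, -1.0]]
ft_force: [0.3, -0.2, -2.8]
grip_width: 0.0383
gripper_force: 61.6
```

>>> jog_arm([
  [0,0,-0.015],
  [0,0,0],
  [0,0,0],
  [0,0,-0.006],
  [0,0,-0.006],
], hand=[0.036,0.036,0.036,0.036,0.036], yaw=[0,0,0,0,0])

```text
time_s: 27.78
position: [0.4478, -0.1251, 0.0429]
tool_rot: [[0.982, 0.19, 0.001], [0.19, -0.982, -0.0], [0.001, 0.001, -1.0]]
ft_force: [-0.3, -0.6, -2.4]
grip_width: 0.0384
gripper_force: 61.5
```

>>> jog_arm([
  [0,0,-0.006],
  [0,0,-0.006],
  [0,0,-0.006],
  [0,0,-0.002],
  [0,0,0],
], hand=[0.036,0.036,0.036,0.036,0.036], yaw=[0,0,0,0,0])

```text
time_s: 28.4
position: [0.4476, -0.125, 0.0228]
tool_rot: [[0.982, 0.19, -0.0], [0.19, -0.982, 0.0], [-0.0, -0.0, -1.0]]
ft_force: [0.2, 0.4, -1.4]
grip_width: 0.039
gripper_force: 61.7
```

>>> jog_arm([
  [0,0,0],
  [0,0,0],
  [0,0,0],
  [0,0,0],
  [0,0,0.02],
], hand=[0.036,0.06,0.06,0.065,0.065], yaw=[0,0,0,0,0])

```text
time_s: 29.02
position: [0.447, -0.1247, 0.0424]
tool_rot: [[0.982, 0.19, -0.002], [0.19, -0.982, 0.001], [-0.002, -0.002, -1.0]]
ft_force: [-0.6, -0.5, -1.0]
grip_width: 0.0651
gripper_force: 0.0
```

>>> jog_arm([
  [0,0,0.03],
  [0,0,0.05],
  [0,0,0.05],
  [0,0,0.04],
  [0,0,0],
], hand=[0.07,0.07,0.085,0.085,0.085], yaw=[0,0,0,0.13,0.16])

```text
time_s: 29.65
position: [0.4486, -0.1255, 0.2159]
tool_rot: [[0.884, 0.467, 0.006], [0.467, -0.884, -0.003], [0.003, 0.005, -1.0]]
ft_force: [-0.6, 0.3, -1.1]
grip_width: 0.0851
gripper_force: 0.0
```

>>> jog_arm([
  [0,0,0],
  [0,0,0],
  [0,0,0],
  [0,0,0],
  [0,0,0],
], hand=[0.085,0.085,0.085,0.085,0.085], yaw=[0.16,0.16,0.16,0.16,0.16])

```text
time_s: 30.28
position: [0.4475, -0.1249, 0.2129]
tool_rot: [[0.281, 0.96, -0.0], [0.96, -0.281, 0.0], [0.0, -0.0, -1.0]]
ft_force: [-0.4, -0.1, -0.0]
grip_width: 0.085
gripper_force: 0.0
```

>>> jog_arm([
  [0,0,0],
  [0,0,0],
  [0,0,0],
  [0,0,0],
  [0,0,0],
], hand=[0.085,0.085,0.085,0.085,0.085], yaw=[0.16,0.16,0.16,0,0])

```text
time_s: 30.9
position: [0.4476, -0.125, 0.2129]
tool_rot: [[-0.186, 0.983, -0.0], [0.983, 0.186, 0.0], [0.0, -0.0, -1.0]]
ft_force: [-0.5, -0.1, -0.8]
grip_width: 0.0852
gripper_force: 0.0
```

Run:
```python
from h import *
pose(); im,cm=look("w14"); brass(im,cm,.060)
im,cm=look("t14","top"); im[:180]=0; brass(im,cm,.06,60)
```

```text
t 30.9 pos [ 447.6 -125.   212.9] ydir 10.7 w 0.0852 gf 0.0 ft [-0.5 -0.1 -0.8] q [-30.  13.  87.   0.  80. -41.]
brass (242, 355, 33, 56) 1692.0 [ 420.1 -289.9   28.8   57.6    8.9]
brass (296, 190, 51, 48) 2287.5 [ 447.1 -125.5   38.5   39.9  -79.3]
brass (307, 0, 62, 46) 2238.5 [432.8  12.7  28.8  43.  -79.3]
brass (406, 289, 9, 12) 72.5 [ 423.9 -303.8   22.2   30.    89. ]
brass (284, 286, 15, 15) 162.5 [433.5  22.9  38.1  38.4  -0.9]
brass (426, 258, 29, 16) 410.5 [ 502.2 -389.7   41.4   78.4   -0.9]
brass (301, 180, 19, 10) 122.0 [733.5 -33.9  25.4  50.3  -0.8]
```

>>> jog_arm([
  [0,0,-0.03],
  [0,0,-0.05],
  [0,0,-0.05],
  [0,0,-0.05],
  [0,0,-0.03],
], hand=[0.085,0.085,0.085,0.085,0.085], yaw=[0.003,0,0,0,0])

```text
time_s: 31.62
position: [0.447, -0.1247, 0.001]
tool_rot: [[-0.19, 0.982, -0.002], [0.982, 0.19, 0.001], [0.001, -0.002, -1.0]]
ft_force: [0.7, 0.2, -0.1]
grip_width: 0.0846
gripper_force: 0.0
```

>>> jog_arm([
  [0,0,-0.005],
  [0,0,-0.004],
  [0,0,-0.004],
  [0,0,-0.004],
  [0,0,0],
], hand=[0.085,0.085,0.085,0.085,0.085], yaw=[0,0,0,0,0])

```text
time_s: 32.25
position: [0.4477, -0.125, -0.014]
tool_rot: [[-0.192, 0.981, 0.0], [0.981, 0.192, -0.0], [-0.0, 0.0, -1.0]]
ft_force: [-0.3, 0.7, -0.2]
grip_width: 0.0849
gripper_force: 0.0
```

Run:
```python
from h import *
pose(); im,cm=look("w15"); brass(im,cm,.060)
```

```text
t 32.25 pos [ 447.7 -125.   -14. ] ydir 11.1 w 0.0849 gf 0.0 ft [-0.3  0.7 -0.2] q [-30.  32. 105.  -0.  44. -41.]
brass (242, 332, 162, 92) 13336.5 [ 445.9 -119.4   26.5   39.7  -79. ]
```

View pics/w15.png

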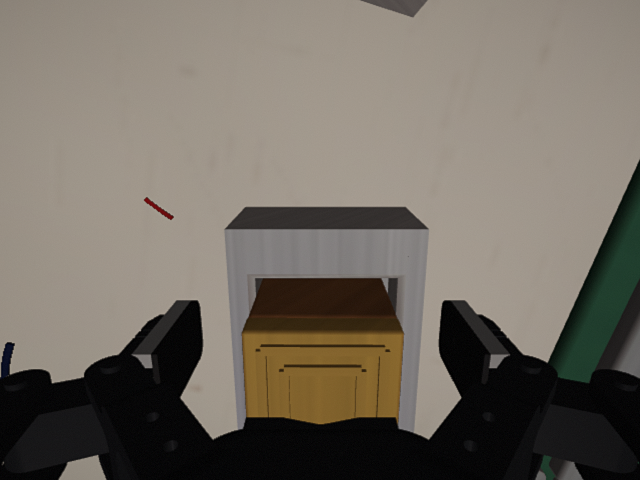

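>>> jog_arm([
  [0,0,0],
  [0,0,0],
  [0,0,0],
  [0,0,0],
  [0,0,0],
], hand=[0.057,0.057,0.057,0.057,0.057], yaw=[0,0,0,0,0], grip_force=80)

```text
time_s: 32.92
position: [0.448, -0.1251, -0.0134]
tool_rot: [[-0.192, 0.981, 0.001], [0.981, 0.192, -0.001], [-0.001, 0.001, -1.0]]
ft_force: [-0.1, 0.3, 8.2]
grip_width: 0.059
gripper_force: 86.7
```

>>> jog_arm([
  [0,0,0],
  [0,0,0.01],
  [0,0,0.02],
  [0,0,0.02],
  [0,0,0],
], hand=[0.057,0.057,0.057,0.057,0.057], yaw=[0,0,0,0,0])

```text
time_s: 33.55
position: [0.4481, -0.1252, 0.0369]
tool_rot: [[-0.192, 0.981, 0.002], [0.981, 0.192, -0.001], [-0.002, 0.002, -1.0]]
ft_force: [-0.6, -1.1, -4.7]
grip_width: 0.0584
gripper_force: 87.2
```

Run:
```python
from h import *
pose()
for b,(y) in enumerate((-90,0,90)):
    a=np.radians(-2.6); R=np.array([[np.cos(a),-np.sin(a)],[np.sin(a),np.cos(a)]])
    print("bay",b,([624.8,-54.3]+R@[-10,y]).round(1))
```

```text
t 33.55 pos [ 448.1 -125.2   36.9] ydir 11.1 w 0.0584 gf 87.2 ft [-0.6 -1.1 -4.7] q [-30.  26. 102.  -0.  52. -41.]
bay 0 [ 610.7 -143.8]
bay 1 [614.8 -53.8]
bay 2 [618.9  36.1]
```

Run:
```python
from h import *
a=np.radians(-2.6); R=np.array([[np.cos(a),-np.sin(a)],[np.sin(a),np.cos(a)]])
for n,yr in (("w1",None),("w7",None),("w2",None)):
    im=cv2.imread(f"pics/{n}.png"); cm=cam("wrist",np.load(f"pics/{n}.npz"))
    hsv=cv2.cvtColor(im,cv2.COLOR_BGR2HSV)
    g=(hsv[...,0]>60)&(hsv[...,0]<85)&(hsv[...,1]>80)
    for bx in (-30,-15,0,15):
        ys=np.arange(-150,150,.5); P=np.c_[(np.array([624.8,-54.3])+np.c_[np.full(len(ys),bx),ys]@R.T)/1000,np.full(len(ys),.018)]
        px=proj(P,cm).round().astype(int); ok=(px[:,0]>=0)&(px[:,0]<640)&(px[:,1]>=0)&(px[:,1]<330)
        v=np.array([g[p[1],p[0]] if o else True for p,o in zip(px,ok)])
        o=[]
        for r in (-135,-45,45,135):
            k=np.abs(ys-r)<9; s=ys[k&~v]
            o.append((len(s)/2,round(s.mean()-r,1)) if len(s) else None)
        print(n,bx,o)
```

```text
w1 -30 [(17.0, np.float64(-0.2)), (9.5, np.float64(1.0)), (9.5, np.float64(0.0)), (9.0, np.float64(-2.2))]
w1 -15 [(16.5, np.float64(-0.5)), (11.0, np.float64(1.2)), (10.0, np.float64(0.2)), (10.0, np.float64(-1.8))]
w1 0 [(17.5, np.float64(0.0)), (10.5, np.float64(1.0)), (10.5, np.float64(0.0)), (10.5, np.float64(-1.5))]
w1 15 [(17.0, np.float64(-0.2)), (9.5, np.float64(1.0)), (10.5, np.float64(0.0)), (11.5, np.float64(-1.5))]
w7 -30 [None, (11.0, np.float64(1.8)), (8.5, np.float64(0.0)), (15.5, np.float64(1.0))]
w7 -15 [None, (12.0, np.float64(1.8)), (9.0, np.float64(-0.2)), (9.0, np.float64(-2.2))]
w7 0 [None, (11.5, np.float64(1.5)), (9.0, np.float64(-0.2)), (9.0, np.float64(-2.2))]
w7 15 [None, (12.0, np.float64(1.2)), (9.0, np.float64(-0.2)), None]
w2 -30 [None, None, None, (11.5, np.float64(3.0))]
w2 -15 [None, None, None, (15.5, np.float64(-1.0))]
w2 0 [None, None, None, (16.5, np.float64(-0.5))]
w2 15 [None, None, None, (12.0, np.float64(2.8))]
```

>>> jog_arm([
  [0.03,0.013,0],
  [0.035,0.015,0],
  [0.035,0.015,0],
  [0.035,0.015,0],
  [0.0317,0.0137,0],
], hand=[0.057,0.057,0.057,0.057,0.057], yaw=[-0.048,-0.048,-0.048,-0.048,-0.047])

```text
time_s: 34.17
position: [0.6148, -0.0525, 0.0344]
tool_rot: [[0.047, 0.999, -0.002], [0.999, -0.047, 0.001], [0.001, -0.002, -1.0]]
ft_force: [-0.5, -0.1, -3.7]
grip_width: 0.0587
gripper_force: 88.0
```

>>> jog_arm([
  [0,0,0],
  [0,0,0],
  [0,0,-0.01],
  [0,0,-0.01],
  [0,0,0],
], hand=[0.057,0.057,0.057,0.057,0.057], yaw=[0,0,0,0,0])

```text
time_s: 34.8
position: [0.6134, -0.0533, 0.0147]
tool_rot: [[0.046, 0.999, -0.002], [0.999, -0.046, 0.001], [0.001, -0.002, -1.0]]
ft_force: [-0.5, -0.0, -5.5]
grip_width: 0.0586
gripper_force: 88.3
```

Run:
```python
from h import *
pose(); im,cm=look("w16"); z=env.observe()["position"][2]
cm2=cam("wrist",np.load("pics/w16.npz"))
# rail at bed y=45 seen above carrier
a=np.radians(-2.6); R=np.array([[np.cos(a),-np.sin(a)],[np.sin(a),np.cos(a)]])
hsv=cv2.cvtColor(im,cv2.COLOR_BGR2HSV); g=(hsv[...,0]>60)&(hsv[...,0]<85)&(hsv[...,1]>80)
ys=np.arange(30,150,.5)
for bx in (-30,-10,10):
    P=np.c_[(np.array([624.8,-54.3])+np.c_[np.full(len(ys),bx),ys]@R.T)/1000,np.full(len(ys),.018)]
    px=proj(P,cm2).round().astype(int); ok=(px[:,0]>=0)&(px[:,0]<640)&(px[:,1]>=0)&(px[:,1]<480)
    print(bx,[float(y) for y,p,o in zip(ys,px,ok) if o and not g[p[1],p[0]]][::2])
```

```text
t 34.8 pos [613.4 -53.3  14.7] ydir -2.7 w 0.0586 gf 88.3 ft [-0.5 -0.  -5.5] q [-16.  39.  78.  -0.  63. -13.]
-30 [30.0, 31.0, 32.0, 33.0, 34.0, 35.0, 36.0, 41.0, 42.0, 43.0, 44.0, 45.0, 46.0, 47.0, 48.0, 49.0]
-10 [30.0, 31.0, 32.0, 33.0, 34.0, 35.0, 36.0, 41.0, 42.0, 43.0, 44.0, 45.0, 46.0, 47.0, 48.0, 49.0]
10 [30.0, 31.0, 32.0, 33.0, 34.0, 35.0, 36.0, 40.5, 41.5, 42.5, 43.5, 44.5, 45.5, 46.5, 47.5, 48.5]
```

>>> jog_arm([
  [0.001,-0.0005,-0.006],
  [0,0,-0.006],
  [0,0,-0.005],
  [0,0,-0.003],
  [0,0,0],
], hand=[0.057,0.057,0.057,0.057,0.057], yaw=[0,0,0,0,0])

```text
time_s: 35.48
position: [0.6153, -0.0537, -0.0043]
tool_rot: [[0.046, 0.999, -0.0], [0.999, -0.046, 0.0], [0.0, -0.0, -1.0]]
ft_force: [-0.5, -0.3, -4.1]
grip_width: 0.0585
gripper_force: 88.3
```

Run:
```python
from h import *
pose()
```

```text
t 35.48 pos [615.3 -53.7  -4.3] ydir -2.6 w 0.0585 gf 88.3 ft [-0.5 -0.3 -4.1] q [-16.  41.  79.  -0.  60. -13.]
```

>>> jog_arm([
  [0,0,-0.0015],
  [0,0,0],
  [0,0,0],
  [0,0,0],
  [0,0,0.005],
], hand=[0.057,0.057,0.07,0.075,0.08], yaw=[0,0,0,0,0])

```text
time_s: 36.1
position: [0.6153, -0.0538, -0.0005]
tool_rot: [[0.046, 0.999, -0.0], [0.999, -0.046, 0.0], [0.0, -0.0, -1.0]]
ft_force: [0.6, -0.3, -0.6]
grip_width: 0.0801
gripper_force: 0.0
```

>>> jog_arm([
  [0,0,0.03],
  [0,0,0.05],
  [0,0,0.05],
  [0,0,0.05],
  [0,0,0.03],
], hand=[0.085,0.085,0.085,0.085,0.085], yaw=[0,0,0,0,0])

```text
time_s: 36.72
position: [0.6157, -0.0538, 0.2128]
tool_rot: [[0.046, 0.999, 0.004], [0.999, -0.046, -0.001], [-0.001, 0.004, -1.0]]
ft_force: [0.8, -0.0, 0.0]
grip_width: 0.0854
gripper_force: 0.0
```

Run:
```python
from h import *
pose(); im,cm=look("w17"); brass(im,cm,.068); brass(im,cm,.060)
```

```text
t 36.73 pos [615.7 -53.8 212.8] ydir -2.6 w 0.0854 gf 0.0 ft [ 0.8 -0.   0. ] q [-16.  29.  63.   0.  88. -13.]
brass (296, 188, 52, 50) 2441.5 [616.6 -52.2  39.1  39.9  87.3]
brass (440, 141, 91, 66) 4169.5 [742.7 -33.   47.9  69.2  61.5]
brass (43, 98, 59, 60) 2621.5 [435.7  20.4  41.9  41.9   1.5]
brass (629, 0, 11, 68) 313.0 [839.9  64.3   7.   42.8   9.5]
brass (296, 188, 52, 50) 2441.5 [616.5 -54.   40.1  40.9  87.3]
brass (440, 141, 91, 66) 4169.5 [745.9 -34.2  49.2  71.   61.5]
brass (43, 98, 59, 60) 2621.5 [430.9  20.6  43.   43.    1.5]
brass (629, 0, 11, 68) 313.0 [845.7  65.6   7.2  43.9   9.5]
```

>>> jog_arm([
  [-0.033,0.013,0],
  [-0.038,0.0155,0],
  [-0.038,0.0155,0],
  [-0.038,0.0155,0],
  [-0.037,0.0155,-0.02],
], hand=[0.085,0.085,0.085,0.085,0.085], yaw=[-0.033,0,0,0,0])

```text
time_s: 37.4
position: [0.4307, 0.0216, 0.1903]
tool_rot: [[0.079, 0.997, 0.004], [0.997, -0.079, -0.001], [-0.001, 0.004, -1.0]]
ft_force: [0.8, -0.9, -0.7]
grip_width: 0.085
gripper_force: 0.0
```

>>> jog_arm([
  [0,0,-0.03],
  [0,0,-0.04],
  [0,0,-0.03],
  [0,0,0],
  [0,0,0],
], hand=[0.085,0.085,0.085,0.085,0.085], yaw=[0,0,0,0,0])

```text
time_s: 38.02
position: [0.432, 0.0211, 0.0905]
tool_rot: [[0.079, 0.997, 0.002], [0.997, -0.079, -0.0], [-0.0, 0.002, -1.0]]
ft_force: [0.4, -0.4, 0.9]
grip_width: 0.0849
gripper_force: 0.0
```

```bash
cat >> h.py <<'E'
def grey(im,cm,z=.034):
    "sub-rectangles of low-saturation bright pixels; print big contours"
    hsv=cv2.cvtColor(im,cv2.COLOR_BGR2HSV); m=((hsv[...,1]<14)&(hsv[...,2]>90)).astype(np.uint8)
    m=cv2.morphologyEx(m,cv2.MORPH_OPEN,np.ones((5,5),np.uint8)); m=cv2.morphologyEx(m,cv2.MORPH_CLOSE,np.ones((15,15),np.uint8))
    for c in cv2.findContours(m,cv2.RETR_EXTERNAL,cv2.CHAIN_APPROX_NONE)[0]:
        if cv2.contourArea(c)>2500: print("grey",cv2.boundingRect(c),cv2.contourArea(c),rect(c,z,cm))
E
python3 - <<'E'
from h import *
pose(); im,cm=look("w18"); brass(im,cm,.060); grey(im,cm)
E
```

```text
t 38.02 pos [432.   21.1  90.5] ydir -4.5 w 0.0849 gf 0.0 ft [ 0.4 -0.4  0.9] q [-13.  19. 103.  -0.  58.  -8.]
brass (278, 224, 86, 80) 5213.0 [431.3  20.3  42.7  42.7 -23.5]
grey (265, 181, 109, 129) 13163.0 [430.4  21.5  59.8  76.   -5. ]
grey (528, 139, 41, 218) 2876.0 [560.2   6.3   8.4 130.5  -2.8]
```

>>> jog_arm([
  [-0.001,0,-0.025],
  [0,0,-0.04],
  [0,0,-0.03],
  [0,0,-0.0095],
  [0,0,0],
], hand=[0.085,0.085,0.085,0.085,0.085], yaw=[-0.006,0,0,0,0])

```text
time_s: 38.7
position: [0.4309, 0.0211, -0.0145]
tool_rot: [[0.085, 0.996, 0.001], [0.996, -0.085, -0.0], [-0.0, 0.001, -1.0]]
ft_force: [0.1, 0.2, -0.3]
grip_width: 0.0849
gripper_force: 0.0
```

>>> jog_arm([
  [0,0,0],
  [0,0,0],
  [0,0,0],
  [0,0,0],
  [0,0,0],
], hand=[0.057,0.057,0.057,0.057,0.057], yaw=[0,0,0,0,0])

```text
time_s: 39.33
position: [0.4313, 0.021, -0.0136]
tool_rot: [[0.085, 0.996, 0.003], [0.996, -0.085, -0.001], [-0.0, 0.003, -1.0]]
ft_force: [-0.8, -0.0, 12.2]
grip_width: 0.0589
gripper_force: 85.7
```

>>> jog_arm([
  [0,0,0],
  [0,0,0.01],
  [0,0,0.02],
  [0,0,0.02],
  [0,0,0],
], hand=[0.057,0.057,0.057,0.057,0.057], yaw=[0,0,0,0,0])

```text
time_s: 39.95
position: [0.4309, 0.0211, 0.0362]
tool_rot: [[0.085, 0.996, 0.003], [0.996, -0.085, -0.001], [-0.0, 0.003, -1.0]]
ft_force: [0.1, 0.5, -3.6]
grip_width: 0.0589
gripper_force: 87.9
```

>>> jog_arm([
  [0.033,0.003,0],
  [0.039,0.003,0],
  [0.039,0.003,0],
  [0.039,0.003,0],
  [0.038,0.0027,0],
], hand=[0.057,0.057,0.057,0.057,0.057], yaw=[0.008,0.008,0.008,0.008,0.008])

```text
time_s: 40.58
position: [0.6189, 0.0361, 0.0336]
tool_rot: [[0.045, 0.999, -0.002], [0.999, -0.045, 0.0], [0.0, -0.002, -1.0]]
ft_force: [0.2, -0.5, -3.4]
grip_width: 0.0589
gripper_force: 88.1
```

>>> jog_arm([
  [0,0,0],
  [0,0,0],
  [0,0,-0.01],
  [0,0,-0.01],
  [0,0,0],
], hand=[0.057,0.057,0.057,0.057,0.057], yaw=[0,0,0,0,0])

```text
time_s: 41.2
position: [0.6174, 0.0359, 0.0137]
tool_rot: [[0.045, 0.999, -0.002], [0.999, -0.045, 0.0], [0.0, -0.002, -1.0]]
ft_force: [0.6, -0.5, -3.9]
grip_width: 0.0586
gripper_force: 88.5
```

```bash
cat >> h.py <<'E'
def rail(im,cm,r,z=.018):
    a=np.radians(-2.6); R=np.array([[np.cos(a),-np.sin(a)],[np.sin(a),np.cos(a)]])
    hsv=cv2.cvtColor(im,cv2.COLOR_BGR2HSV); g=(hsv[...,0]>60)&(hsv[...,0]<85)&(hsv[...,1]>80)
    ys=np.arange(r-15,r+15,.5)
    for bx in (-35,-20,-10,0,15):
        P=np.c_[(np.array([624.8,-54.3])+np.c_[np.full(len(ys),bx),ys]@R.T)/1000,np.full(len(ys),z)]
        px=proj(P,cm).round().astype(int); ok=(px[:,0]>=0)&(px[:,0]<640)&(px[:,1]>=0)&(px[:,1]<480)
        print(bx,"".join("g" if o and g[p[1],p[0]] else "." for p,o in zip(px,ok)))
E
python3 - <<'E'
from h import *
pose(); im,cm=look("w19"); rail(im,cm,135)
E
```

```text
t 41.2 pos [617.4  35.9  13.7] ydir -2.6 w 0.0586 gf 88.5 ft [ 0.6 -0.5 -3.9] q [-8. 40. 78. -0. 63. -5.]
-35 .............ggggggggg.................gggg.................
-20 .............ggggggggg.................gggg.................
-10 .............ggggggggg................gggggggggggggggggggggg
0 ..............gggggggg................gggggggggggggggggggggg
15 ..............gggggggg................gggggggggggggggggggggg
```

>>> jog_arm([
  [0.001,0,-0.006],
  [0,0,-0.006],
  [0,0,-0.005],
  [0,0,-0.003],
  [0,0,0],
], hand=[0.057,0.057,0.057,0.057,0.057], yaw=[0,0,0,0,0])

```text
time_s: 41.88
position: [0.6194, 0.0359, -0.0051]
tool_rot: [[0.045, 0.999, 0.0], [0.999, -0.045, -0.0], [-0.0, 0.0, -1.0]]
ft_force: [0.9, -0.6, -4.0]
grip_width: 0.0588
gripper_force: 88.5
```

>>> jog_arm([
  [0,0,-0.0005],
  [0,0,0],
  [0,0,0],
  [0,0,0],
  [0,0,0.005],
], hand=[0.057,0.057,0.07,0.075,0.08], yaw=[0,0,0,0,0])

```text
time_s: 42.5
position: [0.6193, 0.0359, -0.0005]
tool_rot: [[0.045, 0.999, -0.0], [0.999, -0.045, 0.0], [0.0, -0.0, -1.0]]
ft_force: [-0.1, -0.4, 0.2]
grip_width: 0.0802
gripper_force: 0.0
```

>>> jog_arm([
  [0,0,0.03],
  [0,0,0.05],
  [0,0,0.05],
  [0,0,0.05],
  [0,0,0.03],
], hand=[0.085,0.085,0.085,0.085,0.085], yaw=[0,0,0,0,0])

```text
time_s: 43.12
position: [0.6197, 0.0359, 0.2129]
tool_rot: [[0.045, 0.999, 0.004], [0.999, -0.045, -0.001], [-0.0, 0.004, -1.0]]
ft_force: [0.2, -0.6, -1.1]
grip_width: 0.0849
gripper_force: 0.0
```

Run:
```python
from h import *
pose(); im,cm=look("w20"); brass(im,cm,.068)
```

```text
t 43.12 pos [619.7  35.9 212.9] ydir -2.6 w 0.0849 gf 0.0 ft [ 0.2 -0.6 -1.1] q [-8. 29. 62.  0. 89. -5.]
brass (298, 297, 48, 43) 1945.0 [616.5 -52.9  38.9  39.8  87.3]
brass (473, 278, 42, 38) 943.0 [763.1 -41.9  29.5  33.7 -32.2]
brass (432, 238, 61, 57) 1868.5 [731.6 -10.8  46.7  47.9 -47.4]
brass (294, 187, 56, 55) 2280.0 [620.5  36.3  42.8  43.1  72.7]
brass (460, 22, 117, 100) 2173.5 [763.3 134.4  12.9  98.4 -50.4]
brass (609, 12, 31, 162) 3026.0 [843.2 112.1  22.5 113.    9.5]
```

>>> jog_arm([
  [-0.02,-0.03,0],
  [-0.028,-0.045,0],
  [-0.028,-0.045,0],
  [-0.028,-0.045,0],
  [-0.028,-0.045,0],
], hand=[0.085,0.085,0.085,0.085,0.085], yaw=[0,0.05,0.05,0.05,0.05])

```text
time_s: 43.8
position: [0.4862, -0.1753, 0.2098]
tool_rot: [[-0.156, 0.988, 0.001], [0.988, 0.156, -0.0], [-0.001, 0.001, -1.0]]
ft_force: [0.4, -0.9, -0.5]
grip_width: 0.0851
gripper_force: 0.0
```

>>> jog_arm([
  [-0.028,-0.045,0],
  [-0.028,-0.045,0],
  [-0.0115,-0.025,-0.04],
  [0,0,-0.05],
  [0,0,-0.03],
], hand=[0.085,0.085,0.085,0.085,0.085], yaw=[0,0,0,0,0])

```text
time_s: 44.42
position: [0.419, -0.2889, 0.0876]
tool_rot: [[-0.153, 0.988, -0.001], [0.988, 0.153, 0.001], [0.002, -0.001, -1.0]]
ft_force: [0.2, -0.7, 0.1]
grip_width: 0.0851
gripper_force: 0.0
```

>>> jog_arm([
  [0,0,0],
  [0,0,0],
  [0,0,0],
  [0,0,0],
  [0,0,0],
], hand=[0.085,0.085,0.085,0.085,0.085], yaw=[0,0,0,0,0])

```text
time_s: 45.05
position: [0.42, -0.2892, 0.0898]
tool_rot: [[-0.154, 0.988, 0.001], [0.988, 0.154, -0.001], [-0.001, 0.0, -1.0]]
ft_force: [0.6, -0.3, -0.0]
grip_width: 0.0848
gripper_force: 0.0
```

Run:
```python
from h import *
pose(); im,cm=look("w21"); brass(im,cm,.060); grey(im,cm)
```

```text
t 45.05 pos [ 420.  -289.2   89.8] ydir 8.9 w 0.0848 gf 0.0 ft [ 0.6 -0.3 -0. ] q [-48.  25.  91.  -0.  63. -57.]
brass (384, 369, 75, 70) 3455.0 [ 487.5 -363.2   38.3   42.6   -1.5]
brass (294, 211, 60, 107) 6095.5 [ 420.5 -290.    29.7   56.9    8.9]
grey (268, 181, 109, 129) 5232.5 [ 419.7 -288.5   59.8   76.     9. ]
```

>>> jog_arm([
  [0,0.0007,-0.025],
  [0,0,-0.04],
  [0,0,-0.03],
  [0,0,-0.009],
  [0,0,0],
], hand=[0.085,0.085,0.085,0.085,0.085], yaw=[0,0,0,0,0])

```text
time_s: 45.72
position: [0.42, -0.2885, -0.0144]
tool_rot: [[-0.154, 0.988, -0.0], [0.988, 0.154, 0.0], [0.0, -0.0, -1.0]]
ft_force: [0.7, 1.3, -0.1]
grip_width: 0.0851
gripper_force: 0.0
```

>>> jog_arm([
  [0,0,0],
  [0,0,0],
  [0,0,0],
  [0,0,0],
  [0,0,0],
], hand=[0.057,0.057,0.057,0.057,0.057], yaw=[0,0,0,0,0])

```text
time_s: 46.35
position: [0.4203, -0.2889, -0.0131]
tool_rot: [[-0.155, 0.988, 0.002], [0.988, 0.155, -0.002], [-0.002, 0.001, -1.0]]
ft_force: [-1.3, 1.9, 8.0]
grip_width: 0.0587
gripper_force: 86.6
```

>>> jog_arm([
  [0,0,0],
  [0,0,0.01],
  [0,0,0.02],
  [0,0,0.02],
  [0,0,0],
], hand=[0.057,0.057,0.057,0.057,0.057], yaw=[0,0,0,0,0])

```text
time_s: 46.98
position: [0.4203, -0.2888, 0.0368]
tool_rot: [[-0.154, 0.988, 0.002], [0.988, 0.154, -0.002], [-0.002, 0.002, -1.0]]
ft_force: [-0.0, 0.2, -4.4]
grip_width: 0.0583
gripper_force: 87.0
```

>>> jog_arm([
  [0.025,0.019,0],
  [0.033,0.025,0],
  [0.033,0.025,0],
  [0.033,0.025,0],
  [0.033,0.025,0],
], hand=[0.057,0.057,0.057,0.057,0.057], yaw=[-0.04,-0.04,-0.04,-0.04,-0.04])

```text
time_s: 47.6
position: [0.5774, -0.1682, 0.0344]
tool_rot: [[0.046, 0.999, -0.002], [0.999, -0.046, 0.001], [0.001, -0.002, -1.0]]
ft_force: [0.6, -0.8, -4.3]
grip_width: 0.0585
gripper_force: 87.0
```

>>> jog_arm([
  [0.0335,0.0255,0],
  [0,0,0],
  [0,0,-0.01],
  [0,0,-0.01],
  [0,0,0],
], hand=[0.057,0.057,0.057,0.057,0.057], yaw=[0,0,0,0,0])

```text
time_s: 48.22
position: [0.6092, -0.1442, 0.014]
tool_rot: [[0.046, 0.999, -0.003], [0.999, -0.046, 0.001], [0.001, -0.003, -1.0]]
ft_force: [0.3, -0.5, -4.4]
grip_width: 0.0585
gripper_force: 87.4
```

Run:
```python
from h import *
pose(); im,cm=look("w22"); rail(im,cm,-45)
```

```text
t 48.23 pos [ 609.2 -144.2   14. ] ydir -2.6 w 0.0585 gf 87.4 ft [ 0.3 -0.5 -4.4] q [-24.  40.  76.  -0.  64. -21.]
-35 .............ggggggggg.................g....................
-20 .............ggggggggg.................g....................
-10 .............gggggggg..................g....................
0 .............gggggggg..................g....................
15 .............gggggggg.................gg....................
```

>>> jog_arm([
  [0.001,0,-0.006],
  [0,0,-0.006],
  [0,0,-0.005],
  [0,0,-0.003],
  [0,0,0],
], hand=[0.057,0.057,0.057,0.057,0.057], yaw=[0,0,0,0,0])

```text
time_s: 48.9
position: [0.6114, -0.1439, -0.0046]
tool_rot: [[0.045, 0.999, 0.0], [0.999, -0.045, -0.0], [-0.0, 0.0, -1.0]]
ft_force: [0.5, 0.5, -4.6]
grip_width: 0.0587
gripper_force: 87.4
```

>>> jog_arm([
  [0,0,-0.0005],
  [0,0,0],
  [0,0,0],
  [0,0,0],
  [0,0,0.005],
], hand=[0.057,0.057,0.07,0.075,0.08], yaw=[0,0,0,0,0])

```text
time_s: 49.52
position: [0.6113, -0.1439, 0.0]
tool_rot: [[0.045, 0.999, -0.0], [0.999, -0.045, 0.0], [0.0, -0.0, -1.0]]
ft_force: [0.6, 0.2, 0.4]
grip_width: 0.08
gripper_force: 0.0
```

>>> jog_arm([
  [0,0,0.03],
  [0,0,0.05],
  [0,0,0.05],
  [0,0,0.05],
  [0,0,0.03],
], hand=[0.085,0.085,0.085,0.085,0.085], yaw=[0,0,0,0,0])

```text
time_s: 50.15
position: [0.6117, -0.144, 0.2134]
tool_rot: [[0.045, 0.999, 0.004], [0.999, -0.045, -0.002], [-0.001, 0.004, -1.0]]
ft_force: [0.5, -0.8, -0.0]
grip_width: 0.0847
gripper_force: 0.0
```

Run:
```python
from h import *
pose(); im,cm=look("w23"); brass(im,cm,.068)
im,cm=look("t23","top"); im[:180]=0; im[250:]=0;brass(im,cm,.068,60)
```

```text
t 50.15 pos [ 611.7 -144.   213.4] ydir -2.6 w 0.0847 gf 0.0 ft [ 0.5 -0.8 -0. ] q [-24.  30.  61.   0.  89. -21.]
brass (202, 418, 43, 21) 516.0 [ 514.6 -334.5   21.    37.6  -70.7]
brass (303, 176, 39, 72) 2642.5 [ 612.4 -142.1   29.6   56.8   -2.9]
brass (294, 61, 57, 59) 3141.0 [616.6 -52.5  39.4  39.9  87.4]
brass (450, 28, 99, 77) 3094.5 [744.2 -44.1  37.   71.3 -72.1]
brass (339, 221, 14, 12) 109.5 [ 613.5 -129.8   30.5   35.9   -0.9]
brass (310, 219, 14, 15) 175.0 [616.1 -49.9  35.9  38.8  89.1]
brass (277, 218, 16, 15) 161.5 [620.2  38.2  38.7  41.3  -0.8]
brass (301, 180, 19, 10) 127.0 [732.  -33.8  25.3  50.   -0.8]
```

>>> jog_arm([
  [0,0,0],
  [0.004,0.018,0],
  [0.004,0.018,0],
  [0.004,0.018,0],
  [0.004,0.018,0],
], hand=[0,0,0,0,0], yaw=[0.1,0.165,0.165,0.165,0.165])

```text
time_s: 50.88
position: [0.6271, -0.0712, 0.2089]
tool_rot: [[-0.66, 0.752, -0.002], [0.752, 0.66, 0.0], [0.001, -0.001, -1.0]]
ft_force: [-0.0, -0.9, 0.5]
grip_width: -0.0
gripper_force: 0.0
```

>>> jog_arm([
  [0.004,0.018,0],
  [0.004,0.018,0],
  [0.004,0.018,0],
  [0.004,0.018,0],
  [0.004,0.018,0],
], hand=[0,0,0,0,0], yaw=[0.165,0.165,0.165,0.165,0.165])

```text
time_s: 51.5
position: [0.6471, 0.0188, 0.2089]
tool_rot: [[-1.0, 0.025, -0.002], [0.025, 1.0, 0.0], [0.002, 0.0, -1.0]]
ft_force: [-0.2, -0.5, 0.7]
grip_width: -0.0001
gripper_force: 0.0
```

>>> jog_arm([
  [0.004,0.018,0],
  [0.004,0.018,0],
  [0.004,0.018,0],
  [0.004,0.018,0],
  [0.004,0.018,0],
], hand=[0,0,0,0,0], yaw=[0.165,0.165,0.165,0.165,0.165])

```text
time_s: 52.12
position: [0.6671, 0.1087, 0.2088]
tool_rot: [[-0.697, -0.717, -0.002], [-0.717, 0.697, 0.0], [0.001, 0.001, -1.0]]
ft_force: [0.8, -0.6, -0.6]
grip_width: -0.0
gripper_force: 0.0
```

>>> jog_arm([
  [0.004,0.026,0],
  [0,0,0],
  [0,0,0],
  [0,0,0],
  [0,0,0],
], hand=[0,0,0,0,0], yaw=[0.165,0.165,0.1,0,0])

```text
time_s: 52.75
position: [0.6712, 0.134, 0.2094]
tool_rot: [[-0.342, -0.94, -0.001], [-0.94, 0.342, -0.0], [0.0, 0.001, -1.0]]
ft_force: [-0.4, 0.3, 0.1]
grip_width: 0.0001
gripper_force: 0.0
```

```bash
cat >> h.py <<'E'
def balls(im,cm,z=.064):
    C=np.array([655.5,179.3])/1000
    m=(im.max(2)<50).astype(np.uint8)
    for c in cv2.findContours(m,cv2.RETR_LIST,cv2.CHAIN_APPROX_NONE)[0]:
        if cv2.contourArea(c)>30:
            (u,v),r=cv2.minEnclosingCircle(c); d=ray([(u,v)],z,cm)[0,:2]-C
            if .06<np.hypot(*d)<.085: print("ball",round(np.hypot(*d)*1000),np.degrees(np.arctan2(d[1],d[0])).round(1),"px",round(u),round(v),round(r))
E
python3 - <<'E'
from h import *
pose(); im,cm=look("w24"); balls(im,cm)
im,cm=look("t24","top"); balls(im,cm)
E
```

```text
t 52.75 pos [671.2 134.  209.4] ydir 160.0 w 0.0001 gf 0.0 ft [-0.4  0.3  0.1] q [   1.   36.   50.   -0.   94. -159.]
ball 72 108.8 px 408 324 11
ball 73 -35.3 px 269 239 12
ball 72 -178.3 px 442 230 12
ball 84 48.9 px 320 348 346
ball 73 -106.5 px 353 171 13
```

View pics/w24.png

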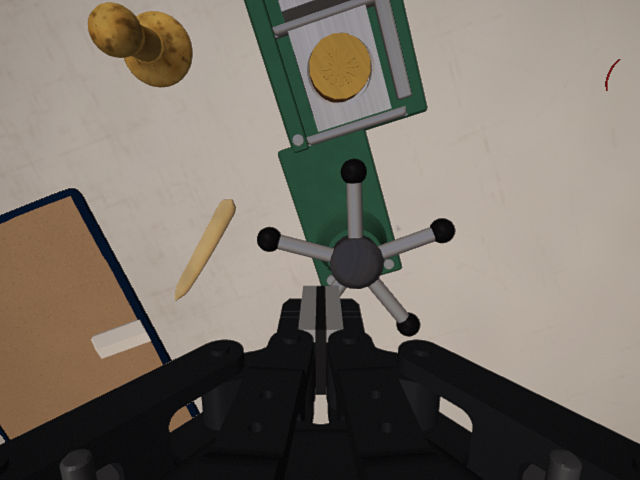

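>>> jog_arm([
  [0,0,-0.03],
  [0,0,-0.04],
  [0,0,-0.03],
  [0,0,-0.02],
  [0,0,-0.015],
], hand=[0,0,0,0,0], yaw=[0,0,0,0,0])

```text
time_s: 53.48
position: [0.6712, 0.1341, 0.0739]
tool_rot: [[-0.34, -0.94, -0.001], [-0.94, 0.34, -0.0], [0.0, 0.001, -1.0]]
ft_force: [-0.0, 0.4, 0.6]
grip_width: -0.0002
gripper_force: 0.0
```

>>> jog_arm([
  [0,0,-0.015],
  [0,0,-0.015],
  [0,0,-0.01],
  [0,0,-0.006],
  [0,0,0],
], hand=[0,0,0,0,0], yaw=[0,0,0,0,0])

```text
time_s: 54.1
position: [0.6713, 0.1341, 0.0287]
tool_rot: [[-0.34, -0.941, -0.0], [-0.941, 0.34, 0.0], [0.0, 0.0, -1.0]]
ft_force: [1.1, -0.8, 0.4]
grip_width: -0.0003
gripper_force: 0.0
```

Run:
```python
from h import *
pose()
C=np.array([655.5,179.3]); f=lambda p:C+48*np.array([np.cos(np.radians(p)),np.sin(np.radians(p))])
ph=-71
for c in range(7):
    rows=[]
    for r in range(5):
        n=ph-8; d=(f(n)-f(ph))/1000; rows.append([round(d[0],4),round(d[1],4),0]); ph=n
    print(ph,f(ph).round(1),rows)
```

```text
t 54.1 pos [671.3 134.1  28.7] ydir 160.1 w -0.0003 gf 0.0 ft [ 1.1 -0.8  0.4] q [   1.   44.   64.    0.   71. -159.]
-111 [638.3 134.5] [[np.float64(-0.0065), np.float64(-0.0017), 0], [np.float64(-0.0066), np.float64(-0.0008), 0], [np.float64(-0.0067), np.float64(0.0001), 0], [np.float64(-0.0066), np.float64(0.001), 0], [np.float64(-0.0064), np.float64(0.002), 0]]
-151 [613.5 156. ] [[np.float64(-0.0061), np.float64(0.0028), 0], [np.float64(-0.0056), np.float64(0.0036), 0], [np.float64(-0.0051), np.float64(0.0044), 0], [np.float64(-0.0044), np.float64(0.0051), 0], [np.float64(-0.0036), np.float64(0.0056), 0]]
-191 [608.4 188.5] [[np.float64(-0.0028), np.float64(0.0061), 0], [np.float64(-0.002), np.float64(0.0064), 0], [np.float64(-0.001), np.float64(0.0066), 0], [np.float64(-0.0001), np.float64(0.0067), 0], [np.float64(0.0008), np.float64(0.0066), 0]]
-231 [625.3 216.6] [[np.float64(0.0017), np.float64(0.0065), 0], [np.float64(0.0026), np.float64(0.0062), 0], [np.float64(0.0034), np.float64(0.0057), 0], [np.float64(0.0042), np.float64(0.0052), 0], [np.float64(0.0049), np.float64(0.0046), 0]]
-271 [656.3 227.3] [[np.float64(0.0055), np.float64(0.0038), 0], [np.float64(0.006), np.float64(0.003), 0], [np.float64(0.0063), np.float64(0.0022), 0], [np.float64(0.0066), np.float64(0.0013), 0], [np.float64(0.0067), np.float64(0.0004), 0]]
-311 [687.  215.5] [[np.float64(0.0067), np.float64(-0.0006), 0], [np.float64(0.0065), np.float64(-0.0015), 0], [np.float64(0.0063), np.float64(-0.0024), 0], [np.float64(0.0059), np.float64(-0.0032), 0], [np.float64(0.0053), np.float64(-0.004), 0]]
-351 [702.9 186.8] [[np.float64(0.0047), np.float64(-0.0047), 0], [np.float64(0.004), np.float64(-0.0053), 0], [np.float64(0.0032), np.float64(-0.0059), 0], [np.float64(0.0024), np.float64(-0.0063), 0], [np.float64(0.0015), np.float64(-0.0065), 0]]
```

Yaw 8°×0.8 = 6.4° = 0.11 rad per row. First call, then check that the wheel follows.

>>> jog_arm([
  [-0.0065,-0.0017,0],
  [-0.0066,-0.0008,0],
  [-0.0067,0.0001,0],
  [-0.0066,0.001,0],
  [-0.0064,0.002,0],
], hand=[0,0,0,0,0], yaw=[-0.11,-0.11,-0.11,-0.11,-0.11])

```text
time_s: 54.72
position: [0.6398, 0.1345, 0.03]
tool_rot: [[-0.784, -0.621, 0.004], [-0.621, 0.784, -0.0], [-0.003, -0.003, -1.0]]
ft_force: [3.8, -0.8, 0.2]
grip_width: 0.0003
gripper_force: 1.5
```

Run:
```python
from h import *
pose(); im,cm=look("w25"); balls(im,cm)
im,cm=look("t25","top"); balls(im,cm)
```

```text
t 54.73 pos [639.8 134.5  30. ] ydir 128.4 w 0.0003 gf 1.5 ft [ 3.8 -0.8  0.2] q [   2.   41.   71.   -0.   68. -127.]
ball 79 -51.2 px 179 424 13
ball 72 151.9 px 571 358 33
```

>>> jog_arm([
  [-0.0061,0.0028,0],
  [-0.0056,0.0036,0],
  [-0.0051,0.0044,0],
  [-0.0044,0.0051,0],
  [-0.0036,0.0056,0],
], hand=[0,0,0,0,0], yaw=[-0.11,-0.11,-0.11,-0.11,-0.11])

```text
time_s: 55.45
position: [0.6148, 0.1557, 0.0296]
tool_rot: [[-0.992, -0.123, 0.003], [-0.123, 0.992, -0.001], [-0.003, -0.001, -1.0]]
ft_force: [3.5, -3.8, 0.6]
grip_width: 0.0001
gripper_force: 1.8
```

>>> jog_arm([
  [-0.0028,0.0061,0],
  [-0.002,0.0064,0],
  [-0.001,0.0066,0],
  [-0.0001,0.0067,0],
  [0.0008,0.0066,0],
], hand=[0,0,0,0,0], yaw=[-0.11,-0.11,-0.11,-0.11,-0.11])

```text
time_s: 56.08
position: [0.609, 0.1879, 0.0293]
tool_rot: [[-0.91, 0.414, 0.0], [0.414, 0.91, -0.001], [-0.001, -0.001, -1.0]]
ft_force: [0.1, -3.9, -0.7]
grip_width: -0.0002
gripper_force: 1.7
```

Run:
```python
from h import *
pose(); im,cm=look("w26"); balls(im,cm)
im,cm=look("t26","top"); balls(im,cm); im[:180]=0; im[250:]=0;brass(im,cm,.068,60)
```

```text
t 56.08 pos [609.  187.9  29.3] ydir 65.5 w -0.0002 gf 1.7 ft [ 0.1 -3.9 -0.7] q [  7.  40.  73.  -0.  66. -59.]
ball 69 -118.3 px 170 426 6
ball 63 -124.8 px 189 412 19
ball 82 -137.3 px 146 364 9
ball 63 -164.1 px 239 322 45
brass (339, 222, 21, 11) 197.0 [ 612.  -139.5   27.7   55.4   -0.9]
brass (310, 219, 14, 15) 174.0 [616.1 -49.9  35.9  38.8  89.1]
brass (277, 218, 16, 15) 162.5 [620.2  38.2  38.7  41.3  -0.8]
brass (301, 180, 18, 10) 127.5 [732.  -32.4  25.3  47.2  -0.8]
```

Following well, forces about 4 N. Continue.

>>> jog_arm([
  [0.0017,0.0065,0],
  [0.0026,0.0062,0],
  [0.0034,0.0057,0],
  [0.0042,0.0052,0],
  [0.0049,0.0046,0],
], hand=[0,0,0,0,0], yaw=[-0.11,-0.11,-0.11,-0.11,-0.11])

```text
time_s: 56.8
position: [0.6249, 0.2162, 0.0288]
tool_rot: [[-0.561, 0.828, -0.002], [0.828, 0.561, -0.001], [0.0, -0.002, -1.0]]
ft_force: [-3.7, -2.9, 1.0]
grip_width: 0.0002
gripper_force: 2.0
```

>>> jog_arm([
  [0.0055,0.0038,0],
  [0.006,0.003,0],
  [0.0063,0.0022,0],
  [0.0066,0.0013,0],
  [0.0067,0.0004,0],
], hand=[0,0,0,0,0], yaw=[-0.11,-0.11,-0.11,-0.11,-0.11])

```text
time_s: 57.42
position: [0.6555, 0.2273, 0.0286]
tool_rot: [[-0.046, 0.999, -0.004], [0.999, 0.046, -0.0], [-0.0, -0.004, -1.0]]
ft_force: [-4.8, -1.2, -0.3]
grip_width: -0.0001
gripper_force: 2.0
```

Run:
```python
from h import *
pose(); 
im,cm=look("t27","top"); balls(im,cm); im[:180]=0; im[250:]=0;brass(im,cm,.068,60)
```

```text
t 57.42 pos [655.5 227.3  28.6] ydir 2.6 w -0.0001 gf 2.0 ft [-4.8 -1.2 -0.3] q [ 9. 45. 62.  0. 73.  7.]
brass (339, 220, 21, 12) 187.5 [ 615.7 -139.5   28.8   56.4   -4.2]
brass (310, 218, 14, 14) 168.0 [620.3 -50.   35.9  36.   89.1]
brass (277, 216, 16, 15) 158.5 [625.7  38.2  38.8  41.3  -0.8]
brass (301, 180, 19, 10) 127.5 [732.  -33.8  25.3  50.   -0.8]
```

>>> jog_arm([
  [0.0067,-0.0006,0],
  [0.0065,-0.0015,0],
  [0.0063,-0.0024,0],
  [0.0059,-0.0032,0],
  [0.0053,-0.004,0],
], hand=[0,0,0,0,0], yaw=[-0.11,-0.11,-0.11,-0.11,-0.11])

```text
time_s: 58.1
position: [0.6862, 0.2164, 0.0285]
tool_rot: [[0.482, 0.876, -0.003], [0.876, -0.482, 0.001], [-0.001, -0.003, -1.0]]
ft_force: [-4.7, 2.2, -0.3]
grip_width: -0.0001
gripper_force: 2.0
```

>>> jog_arm([
  [0.0024,-0.0023,0],
  [0.0023,-0.0024,0],
  [0.001,-0.0011,0],
  [0,0,0],
  [0,0,0],
], hand=[0,0,0,0,0], yaw=[-0.05,-0.05,-0.03,0,0])

```text
time_s: 58.72
position: [0.6928, 0.2102, 0.0288]
tool_rot: [[0.592, 0.806, -0.0], [0.806, -0.592, 0.0], [0.0, -0.0, -1.0]]
ft_force: [-1.9, 2.7, -1.3]
grip_width: 0.0002
gripper_force: 1.4
```

Run:
```python
from h import *
pose(); 
im,cm=look("t28","top"); balls(im,cm); im[:180]=0; im[250:]=0;brass(im,cm,.068,60)
```

```text
t 58.73 pos [692.8 210.2  28.8] ydir -36.3 w 0.0002 gf 1.4 ft [-1.9  2.7 -1.3] q [ 8. 48. 56.  0. 76. 44.]
ball 68 74.6 px 210 207 9
brass (339, 219, 21, 11) 195.0 [ 620.3 -139.7   27.7   55.4   -0.9]
brass (310, 216, 14, 15) 174.0 [624.4 -50.   35.9  38.8  89.1]
brass (278, 214, 15, 16) 161.5 [629.8  36.7  38.6  41.6  89.4]
brass (301, 180, 19, 10) 128.0 [732.  -33.8  25.3  50.   -0.8]
```

>>> jog_arm([
  [0.0013,-0.0015,0],
  [0.0012,-0.0016,0],
  [0,0,0],
  [0,0,0],
  [0,0,0],
], hand=[0,0,0,0,0], yaw=[0,0,0,0,0])

```text
time_s: 59.4
position: [0.6956, 0.2068, 0.029]
tool_rot: [[0.593, 0.805, 0.001], [0.805, -0.593, -0.0], [0.0, 0.0, -1.0]]
ft_force: [-2.0, 1.7, -0.7]
grip_width: -0.0
gripper_force: 0.8
```

>>> jog_arm([
  [0.0006,-0.0008,0],
  [0.0006,-0.0008,0],
  [0,0,0],
  [0,0,0],
  [0,0,0],
], hand=[0,0,0,0,0], yaw=[0,0,0,0,0])

```text
time_s: 60.02
position: [0.6962, 0.2059, 0.0288]
tool_rot: [[0.593, 0.805, -0.001], [0.805, -0.593, 0.001], [-0.0, -0.001, -1.0]]
ft_force: [-3.4, 3.6, 0.0]
grip_width: 0.0004
gripper_force: 2.4
```

>>> jog_arm([
  [0.0006,-0.0008,0],
  [0.0006,-0.0008,0],
  [0,0,0],
  [0,0,0],
  [0,0,0],
], hand=[0,0,0,0,0], yaw=[0,0,0,0,0])

```text
time_s: 60.65
position: [0.6964, 0.2055, 0.0287]
tool_rot: [[0.592, 0.806, -0.003], [0.806, -0.592, 0.002], [-0.0, -0.004, -1.0]]
ft_force: [-7.2, 8.7, 1.4]
grip_width: -0.0001
gripper_force: 4.7
```

>>> jog_arm([
  [0.0006,-0.0008,0],
  [0,0,0],
  [0,0,0],
  [-0.003,0.004,0],
  [-0.004,0.005,0],
], hand=[0,0,0,0,0], yaw=[0,0,0,0,0])

```text
time_s: 61.28
position: [0.6919, 0.2116, 0.0292]
tool_rot: [[0.594, 0.805, 0.002], [0.805, -0.594, -0.001], [0.0, 0.002, -1.0]]
ft_force: [0.4, -0.1, -0.1]
grip_width: 0.0
gripper_force: 0.0
```

>>> jog_arm([
  [0,0,0.02],
  [0,0,0.04],
  [0,0,0.05],
  [0,0,0.05],
  [0,0,0.02],
], hand=[0,0,0,0,0], yaw=[0,0,0,0,0])

```text
time_s: 61.9
position: [0.6924, 0.2117, 0.2131]
tool_rot: [[0.594, 0.805, 0.007], [0.805, -0.594, 0.0], [0.004, 0.005, -1.0]]
ft_force: [0.1, -0.5, -1.0]
grip_width: -0.0002
gripper_force: 0.0
```

>>> jog_arm([
  [-0.04,-0.03,0],
  [-0.05,-0.05,0],
  [-0.05,-0.05,0],
  [-0.05,-0.05,0],
  [-0.03,-0.03,0],
], hand=[0,0,0,0,0], yaw=[0.1,0.1,0.1,0.1,0.1])

```text
time_s: 62.52
position: [0.4872, 0.0176, 0.2095]
tool_rot: [[0.133, 0.991, 0.001], [0.991, -0.133, -0.001], [-0.001, 0.002, -1.0]]
ft_force: [0.9, -0.7, 1.3]
grip_width: 0.0002
gripper_force: 0.0
```

Run:
```python
from h import *
pose(); im,cm=look("w29"); balls(im,cm); brass(im,cm,.068)
im,cm=look("t29","top"); balls(im,cm); im[:180]=0; im[250:]=0;brass(im,cm,.068,60)
a=np.radians(-2.6); R=np.array([[np.cos(a),-np.sin(a)],[np.sin(a),np.cos(a)]])
print([([624.8,-54.3]+R@[0,y]).round(1) for y in(-90,0,90)])
```

```text
t 62.52 pos [487.2  17.6 209.5] ydir -7.6 w 0.0002 gf 0.0 ft [ 0.9 -0.7  1.3] q [-12.  16.  84.  -0.  80.  -4.]
ball 73 -62.1 px 589 43 17
brass (481, 344, 36, 38) 927.0 [ 621.3 -132.3   29.7   36.5   -2.9]
brass (477, 254, 51, 49) 2156.0 [624.9 -53.2  39.7  39.7  -2.7]
brass (579, 188, 61, 61) 2265.5 [708.3 -14.8  45.9  48.7   4.5]
brass (477, 139, 58, 58) 2556.5 [6.29e+02 3.56e+01 4.25e+01 4.29e+01 5.00e-01]
brass (610, 22, 30, 42) 588.5 [714.  108.6  13.5  28.8 -49.4]
brass (339, 219, 21, 11) 194.0 [ 620.3 -139.7   27.7   55.4   -0.9]
brass (310, 216, 14, 15) 168.0 [624.5 -50.   35.9  38.8  89. ]
brass (278, 214, 15, 16) 164.5 [629.8  36.7  38.6  41.6  89.3]
brass (301, 180, 19, 10) 127.0 [732.  -33.8  25.3  50.   -0.8]
[array([ 620.7, -144.2]), array([624.8, -54.3]), array([628.9,  35.6])]
```

```bash
python3 -c "
from rig import env
print(env.close_job())"
```

```text
the job is handed in; nothing more can be done
None
```

I handed the job in at about 62.5 s: all three blocks sit in their carriers, one carrier in each bay, and the star wheel is turned to its stop at about 4.8 rad; the hand-in returned no verdict.

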